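Chase the clamp thread of a gel-casting stand

ROBOT

A 6-joint arm with a two-finger parallel gripper is mounted at the origin on the work surface. World frame = base frame: x ahead of the robot, y to its left, z up, the work surface at z = 0. Lengths are in m, angles in rad, forces in N, time in s.
With the tool pointing down it reaches from about 0.425 to 0.95 m from the base axis. Payload 14.7 kg.
Tool frame: the origin (TCP) lies on the front face of the gripper's body, between the roots of the fingers; the fingertips stand 73 mm ahead of it and the grasp point (between the pads) lies 54 mm ahead of it; z points along the fingers, y is the line along which they close (so a half turn about z gives the same grasp; the last joint's range is limited). The gripper opens to 85 mm and grips with 20 to 120 N. Pads are 22 mm wide; open, the fingers measure 114 mm over their backs; the gripper's body (76 mm by 85 mm) begins 54 mm behind the grasp point. The pads swing forward as they close: fully open they stand 13 mm farther back than shut.
Start: joints at [1.184, 0.48, 1.596, -0, 1.065, -0.047], TCP at [0.217, 0.613, 0.304] pointing down, gripper open.
Joint ranges: [-2.75, 2.75], [-0.82, 2.05], [0.23, 2.67], [-1.56, 4.7], [0.09, 2.69], [-2.92, 2.92]. Speed limits (rad/s): [1.89, 1.89, 2.39, 3.01, 3.01, 3.01].

INTERFACE

Orientations are given as a unit quaternion [x, y, z, w].
In Python, from plant import sense, viewer, arm gives the robot as it stands. The module is installed in compiled form; this text tells all that it offers.
- The arm moves only by the tool carry_out, never from a script. Its arguments are lists of equal length, an entry for each row: "travel": the shift along the tool's x, y, z in mm, a list of three; "yaw": the turn about the tool's z in rad. A call has 1 to 12 rows; each row is the pose to reach, as a shift and turn from the pose commanded when the call began, along the tool's axes at that moment; what a row does not reach only later rows make up. A row lasts 1/8 s, in which the tool goes at most 62.5 mm and 10.7 degrees, less where a joint would pass 70% of its speed; a pose out of reach is approached as far as the arm can. A call with a gripper value outside its range is refused whole. "grip" is the closure, from -1 (fully open) to 1 (shut), set as the call begins (left out, the last holds). The fingers move at their own pace and stop on an object; "squeeze" is the grip in N (left out, the last holds). Time passes only in rows, so rows that repeat a pose let the fingers close. It gives the time, the measured TCP pose, the force, the opening and the grip force at its end, in the units of the state.
- sense(): the state, without advancing time (a new reading comes with each control period).
- viewer.grab_frame(name): name is "side" or "top" or "wrist"; returns the picture (384x512x3 uint8, red, green, blue); there is no depth.
- viewer.get_calibration(name): a dict with "fovy" (degrees; the focal length in pixels is half the picture's height over the tangent of half this angle, whatever the lens; pixels are square), "cx", "cy" (the principal point, pixels), "R" (3x3) and "t" (3): a world point X has camera coordinates R X + t. Camera axes: x right, y down, z forward; pixel columns grow to the right and rows downward; lengths in m; the calibration is good to about 2 mm. A picture is of the moment at which its call begins: read the wrist's pose just before it. get_calibration takes no time and is no camera call; for the wrist camera it gives the pose at the moment of the call.
- arm.hand_in(): hands the job in; it is judged then, once.
The state is a dict: "time": time; "q": joint angles; "dq": joint speeds; "tau": joint torques, N m; "tcp_pos": TCP position; "tcp_rot": TCP orientation; "wrist_force": force on the tool from outside, world axes, zero at the start; "ft_torque": the same for the moment, N m; "finger_gap": finger opening in m; "grasp_force": force on a finger pad.
Only numpy, scipy, OpenCV 4.12 (cv2) and the standard library are available. Lean on these libraries where they do the work, as an engineer would, in place of code of your own. Each camera call takes 0.05 s, during which the arm holds its last target. There are 200 camera calls.

TASK

First slide every glass gel cassette up out of the black casting stand and stand it fully down, upright, in a free slot of the white drain rack. Then chase the clamp thread with the tap standing in the stand's boss: half a turn forward (clockwise), a quarter turn back, again and again with a short stop after each, until on the fourth forward half turn its shoulder is down on the boss. The loose black clamp jaw goes flat into the steel parts tray, whenever it suits; do not let a cassette fall over and leave the bottle, beaker and tip box where they are.

Things in the scene. Friction and masses are not known exactly. Their poses are not given: they have to be found in the camera images.
- cassette0_mid (a point): gel cassette: an upright sandwich of two greenish glass plates with grey spacers along both sides and the foot, 90 mm wide (its x axis), 8 mm thick (its y axis), 110 mm tall (z axis up), 0.15 kg; the point is its centre, half-way up (55 mm above its lower edge). It starts in one of the four slots of the casting stand. 2 to 4 of the four cassettes are present
- cassette1_mid (a point): gel cassette: an upright sandwich of two greenish glass plates with grey spacers along both sides and the foot, 90 mm wide (its x axis), 8 mm thick (its y axis), 110 mm tall (z axis up), 0.15 kg; the point is its centre, half-way up (55 mm above its lower edge). It starts in one of the four slots of the casting stand. 2 to 4 of the four cassettes are present
- cassette2_mid (a point): gel cassette: an upright sandwich of two greenish glass plates with grey spacers along both sides and the foot, 90 mm wide (its x axis), 8 mm thick (its y axis), 110 mm tall (z axis up), 0.15 kg; the point is its centre, half-way up (55 mm above its lower edge). It starts in one of the four slots of the casting stand. 2 to 4 of the four cassettes are present
- cassette3_mid (a point): gel cassette: an upright sandwich of two greenish glass plates with grey spacers along both sides and the foot, 90 mm wide (its x axis), 8 mm thick (its y axis), 110 mm tall (z axis up), 0.15 kg; the point is its centre, half-way up (55 mm above its lower edge). It starts in one of the four slots of the casting stand. 2 to 4 of the four cassettes are present
- stand: gel-casting stand, black slots on a grey base, fixed; origin on the bench, z up. Base 120 (x) by 335 mm (y), upper face at z = 10 mm. Four cassette slots run along x, centred at y = -19, 27, 73, 119 mm, each 11 mm wide between 45 mm high walls (tops at z = 55 mm), closed at both ends 49 mm from the middle. At y = -125 mm a 60 mm square aluminium end block carries the threaded boss with the tap in it
- boss_top (a point): centre of the top of the round aluminium boss (40 mm across) on the stand's end block, 65 mm above the bench, on the tap's vertical axis
- tap_grip (a point): centre of the tap wrench's dark grip block, on the tap's axis: block 44 (x) by 18 (y) by 30 mm high; a 10 mm bar through it reaches 60 mm either way along its x, with a ball on the +x end; z up. 15 to 26 mm below the point there is only a 16 mm shank, then a round shoulder 34 mm across whose underside is 34 mm below the point. Starts about 109 mm above the bench, sinks 8 mm per turn forward
- tap (a joint): turn of the tap in rad, growing clockwise seen from above (forward, downward). Starts at 0 to 0.2 (at 0 the bar is along the stand's x, square to the row of cassettes). It feeds itself down 8 mm per turn, stays where it is left, takes about 0.15 N m and stops at 7.95, shoulder on the boss: four half turns forward with three quarter turns back between bring it there
- rack: white drain rack, does not move; origin on the bench under its centre, z up. Base 124 mm (x) by 200 mm (y), slot floors at z = 10 mm; four slots along x, 13 mm wide between 45 mm high walls, with flared mouths about 30 mm wide up to z = 69 mm; end rails 53 mm either side of the middle, 40 mm high
- tray: shallow open steel parts tray on the bench, does not move; 110 mm (x) by 150 mm (y) outside, walls 4 mm thick and 20 mm high, floor about 4 mm thick; origin under its centre
- jaw_mid (a point): clamp jaw: loose black plastic bar with small metal discs on top, 24 mm (x) by 90 mm (y) by 30 mm high, 0.12 kg, lying on the bench; the point is its centre, 15 mm up
- jaw: the same clamp jaw, origin at the centre of its underside
- bottle: round reagent bottle with a blue cap, 80 mm across, 170 mm high; bystander, origin at its foot
- beaker: glass beaker 72 mm across, 90 mm high; bystander, origin at its foot
- tipbox: blue pipette-tip box with clear lid, 120 x 85 x 70 mm; bystander, origin at its foot
- rack_slot0 (a point): middle of the floor of one slot of the drain rack, 10 mm above the bench; x axis along the slot, y across it; neighbouring slots are 46 mm apart
- rack_slot1 (a point): middle of the floor of one slot of the drain rack, 10 mm above the bench; x axis along the slot, y across it; neighbouring slots are 46 mm apart
- rack_slot2 (a point): middle of the floor of one slot of the drain rack, 10 mm above the bench; x axis along the slot, y across it; neighbouring slots are 46 mm apart
- rack_slot3 (a point): middle of the floor of one slot of the drain rack, 10 mm above the bench; x axis along the slot, y across it; neighbouring slots are 46 mm apart
- cassette0: the same cassette as cassette0_mid, origin at the centre of its lower edge
- cassette1: the same cassette as cassette1_mid, origin at the centre of its lower edge
- cassette2: the same cassette as cassette2_mid, origin at the centre of its lower edge
- cassette3: the same cassette as cassette3_mid, origin at the centre of its lower edge
Mind the look-alikes: they are no part of the job. Leave any pink look-alike of the cassette3 alone.

How it is judged:
On the way, in this order (a step that is already met when the one before it is completed fails the run):
1. every cassette stands fully down in a slot of the drain rack, the tap not yet turned (x of cassette0_mid in the frame of rack between -0.02 and 0.02 m and y of cassette0_mid in the frame of rack between -0.09 and 0.09 m and z of each of cassette0_mid, cassette1_mid, cassette2_mid, cassette3_mid in the frame of rack below 0.071 m and angle between each of cassette0_mid, cassette1_mid, cassette2_mid, cassette3_mid's own z axis and vertical below 0.22 rad and x of cassette1_mid in the frame of rack between -0.02 and 0.02 m and y of cassette1_mid in the frame of rack between -0.09 and 0.09 m and x of cassette2_mid in the frame of rack between -0.02 and 0.02 m and y of cassette2_mid in the frame of rack between -0.09 and 0.09 m and x of cassette3_mid in the frame of rack between -0.02 and 0.02 m and y of cassette3_mid in the frame of rack between -0.09 and 0.09 m and value of joint tap below 0.6 rad), for 0.2 s.
2. forward stroke 1: tap half a turn on, held or left there (joint 3.24 +- 0.5) (value of joint tap between 2.74159 and 3.74159 rad and velocity of joint tap between -0.25 and 0.25 rad/s), for 0.2 s.
3. back stroke 1: tap a quarter turn back (joint 1.67 +- 0.5) (value of joint tap between 1.1708 and 2.1708 rad and velocity of joint tap between -0.25 and 0.25 rad/s), for 0.2 s.
4. forward stroke 2: tap half a turn on, held or left there (joint 4.81 +- 0.5) (value of joint tap between 4.31239 and 5.31239 rad and velocity of joint tap between -0.25 and 0.25 rad/s), for 0.2 s.
5. back stroke 2: tap a quarter turn back (joint 3.24 +- 0.5) (all of step 2), for 0.2 s.
6. forward stroke 3: tap half a turn on, held or left there (joint 6.38 +- 0.5) (value of joint tap between 5.88319 and 6.88319 rad and velocity of joint tap between -0.25 and 0.25 rad/s), for 0.2 s.
7. back stroke 3: tap a quarter turn back (joint 4.81 +- 0.5) (all of step 4), for 0.2 s.
8. forward stroke 4: shoulder of the tap down on the boss (joint above 7.6) (value of joint tap above 7.6 rad), for 0.2 s.
At the end, for the whole second after the job is handed in: every cassette present is upright (within 0.22 rad) in the drain rack with its foot on a slot floor (centre at most 71 mm above the bench), at rest; the tap is at 7.6 rad or more (shoulder on the boss); the clamp jaw lies at rest within the tray, its centre less than 28 mm above the bench (x of cassette0_mid in the frame of rack between -0.02 and 0.02 m and y of cassette0_mid in the frame of rack between -0.09 and 0.09 m and z of each of cassette0_mid, cassette1_mid, cassette2_mid, cassette3_mid in the frame of rack below 0.071 m and angle between each of cassette0_mid, cassette1_mid, cassette2_mid, cassette3_mid's own z axis and vertical below 0.22 rad and x of cassette1_mid in the frame of rack between -0.02 and 0.02 m and y of cassette1_mid in the frame of rack between -0.09 and 0.09 m and x of cassette2_mid in the frame of rack between -0.02 and 0.02 m and y of cassette2_mid in the frame of rack between -0.09 and 0.09 m and x of cassette3_mid in the frame of rack between -0.02 and 0.02 m and y of cassette3_mid in the frame of rack between -0.09 and 0.09 m and linear speed of each of cassette0, cassette1, cassette2, cassette3, jaw below 0.03 m/s and value of joint tap above 7.6 rad and x of jaw_mid in the frame of tray between -0.05 and 0.05 m and y of jaw_mid in the frame of tray between -0.07 and 0.07 m and z of jaw_mid in the frame of tray below 0.028 m); the robot touches nothing.
It fails at once if the bottle is moved more than 30 mm (distance of bottle from where it was at the start of the episode above 0.03 m).
It fails at once if the beaker is moved more than 30 mm (distance of beaker from where it was at the start of the episode above 0.03 m).
It fails at once if the tipbox is moved more than 30 mm (distance of tipbox from where it was at the start of the episode above 0.03 m).
It fails at once if a cassette is tipped over (angle between any of cassette0_mid, cassette1_mid, cassette2_mid, cassette3_mid's own z axis and vertical above 0.9 rad).
Of cassette0, cassette1, cassette2, cassette3 only 2 to 4 are there at a start; the rules pass over those that are not, and their reading is None.
At some moment in a run one of jaw may be knocked a few centimetres aside while the robot is not near it.
It also fails if it takes over 210 s, if anything falls off the work surface, if the arm or the gripper's body presses on something with over 40 N, if the wrist force passes 120 N, or if a joint passes its speed limit or range.

## Working session

There is one attempt and no reset: what is moved stays moved. The work goes in short steps, Python scripts to look and compute and a tool call to move; the robot and the scene stay as the last step left them, time stands still between calls to the robot, and variables do not carry over. Pictures are saved under pics/ and viewed, at most 18 in all, crops included, and the job is handed in when it is done.

Besides the shell and the picture viewer there is one more tool, called after "Call:" in YAML: its name, and indented under it one key for each argument. carry_out: Moves the arm, as the interface text tells. Its arguments: {"type":"object","properties":{"travel":{"type":"array","items":{"type":"array","items":{"type":"number"}}},"yaw":{"type":"array","items":{"type":"number"}},"grip":{"type":"number"},"squeeze":{"type":"number"}},"required":["travel","yaw"]}

```bash
mkdir -p pics
cat > h.py <<'E'
import numpy as np, cv2, json
from plant import sense, viewer, arm
from scipy.spatial.transform import Rotation as Ro
def cal(n):
    c=viewer.get_calibration(n); f=192/np.tan(np.radians(c["fovy"])/2)
    return f,c["cx"],c["cy"],np.array(c["R"]),np.array(c["t"])
def grab(n,name):
    c=cal(n); im=viewer.grab_frame(n); cv2.imwrite(f"pics/{name}.png",im[:,:,::-1]); return im,c
def ray(c,u,v):
    f,cx,cy,R,t=c; d=R.T@np.array([(u-cx)/f,(v-cy)/f,1]); return -R.T@t,d
def onz(c,u,v,z):
    o,d=ray(c,u,v); return o+d*(z-o[2])/d[2]
def proj(c,X):
    f,cx,cy,R,t=c; p=R@np.array(X)+t; return np.array([cx+f*p[0]/p[2],cy+f*p[1]/p[2]])
E
python3 - <<'E'
from h import *
s=sense(); print(s)
a,ca=grab("top","top0"); b,cb=grab("side","side0"); w,cw=grab("wrist","wr0")
for c in (ca,cb,cw): print(c[:3],-c[3].T@c[4],c[3])
cv2.imwrite("pics/ts.png",np.vstack([cv2.resize(a,(800,600))])[:,:,::-1])
E
```

```text
{'time': 0.0, 'q': array([ 1.18439389e+00,  4.80837634e-01,  1.59688431e+00, -2.29555695e-05,
        1.06509235e+00, -4.66058250e-02]), 'dq': array([-2.07743846e-04, -3.88742765e-04, -1.15233755e-03, -2.17096416e-04,
       -6.93947991e-04, -1.00475467e-05]), 'tau': array([ 6.86601675e-05, -9.50654840e+01, -4.30175686e+01,  9.16188401e-05,
        1.25206172e-02,  5.18230740e-05]), 'tcp_pos': array([0.21650706, 0.61253265, 0.30326468]), 'tcp_rot': array([ 1.69076603e-01,  9.85602724e-01, -5.98716415e-04, -1.21410935e-04]), 'wrist_force': array([ 1.29320002,  0.74345103, -0.82871273]), 'ft_torque': array([-0.02083407,  0.039149  , -0.02137147]), 'grasp_force': 0.0, 'finger_gap': 0.0853610960883088}
(np.float64(472.369106017968), 248.34373184819572, 202.70023547543977) [ 0.30037587 -0.01127325  1.62073512] [[-0.00145896 -0.99998806 -0.00466347]
 [-0.98196485  0.0023143  -0.18904941]
 [ 0.18905794  0.00430355 -0.9819565 ]]
(np.float64(485.1933496035892), 247.96018228015072, 195.64792201830662) [-0.23923221 -0.80281372  0.75344649] [[ 0.71242939 -0.70171316  0.00655793]
 [-0.34049857 -0.35383968 -0.87112468]
 [ 0.61360011  0.61838185 -0.49101811]]
(np.float64(280.5483594852006), 255.77922922287703, 191.0990662894652) [0.13739602 0.64049293 0.37334841] [[ 0.33285286  0.94297829 -0.00095556]
 [ 0.8943462  -0.31536513  0.31731643]
 [ 0.29892115 -0.10647428 -0.94831924]]
```

View pics/ts.png

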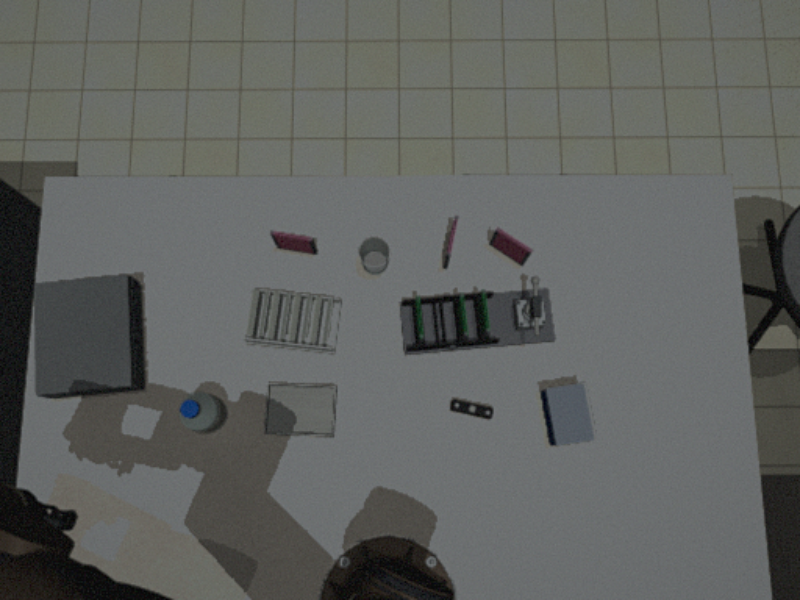

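View pics/side0.png

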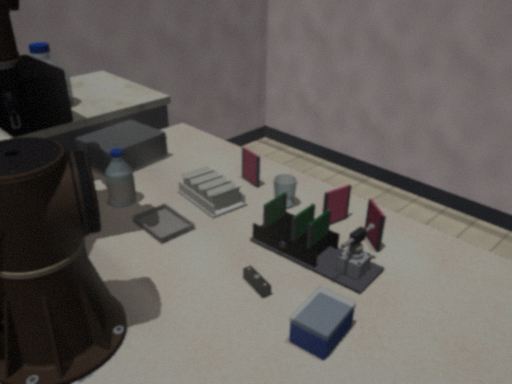

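The top view (800 px) shows three green cassettes in the stand: (418,318), (461,315) and (484,315). The slot near (440,318) is empty. The tap is at (528,310), the rack at (294,320), the tray at (302,409), the jaw at (472,408), the tip box at (568,413), the beaker at (374,255) and the bottle at (205,412). The three pink plates at (295,243), (450,242) and (510,247) are look-alikes, so I'll leave them alone.

Run:
```python
from h import *
c=cal("top"); k=.64
for n,u,v,z in [("base1",401,300,.01),("base2",405,354,.01),("base3",549,289,.01),("base4",554,341,.01),("tapball",524,279,.109),("grip",522,313,.109),("rackTL",255,288,.04),("rackTR",341,293,.04),("rackBL",247,345,.04),("rackBR",334,352,.04),("trayTL",268,382,.02),("trayTR",337,383,.02),("trayBL",265,434,.02),("trayBR",334,436,.02),("jawL",451,405,.03),("jawR",493,411,.03),("tip",568,413,.07),("beaker",374,245,.09),("bottle",190,408,.17),("pink1",295,236,.11),("pink2",455,219,.11),("pink3",515,240,.11),("c_a",416,293,.12),("c_b",459,291,.12),("c_c",481,291,.12)]:
    print(n,onz(c,u*k,v*k,z).round(3))
a=cv2.imread("pics/top0.png")
cr=cv2.resize(a[170:290,150:370],None,fx=3.6,fy=3.6,interpolation=cv2.INTER_CUBIC)
cv2.imwrite("pics/crop0.png",np.clip(cr*1.8,0,255).astype(np.uint8))
```

```text
base1 [ 0.648 -0.033  0.01 ]
base2 [ 0.527 -0.041  0.01 ]
base3 [ 0.673 -0.364  0.01 ]
base4 [ 0.555 -0.37   0.01 ]
tapball [ 0.672 -0.291  0.109]
grip [ 0.599 -0.284  0.109]
rackTL [0.67  0.288 0.04 ]
rackTR [0.658 0.099 0.04 ]
rackBL [0.543 0.301 0.04 ]
rackBR [0.527 0.113 0.04 ]
trayTL [0.465 0.257 0.02 ]
trayTR [0.462 0.107 0.02 ]
trayBL [0.353 0.26  0.02 ]
trayBR [0.349 0.112 0.02 ]
jawL [ 0.414 -0.139  0.03 ]
jawR [ 0.401 -0.229  0.03 ]
tip [ 0.394 -0.379  0.07 ]
beaker [0.752 0.025 0.09 ]
bottle [0.399 0.383 0.17 ]
pink1 [0.767 0.193 0.11 ]
pink2 [ 0.804 -0.148  0.11 ]
pink3 [ 0.757 -0.275  0.11 ]
c_a [ 0.639 -0.063  0.12 ]
c_b [ 0.644 -0.153  0.12 ]
c_c [ 0.643 -0.198  0.12 ]
```

View pics/crop0.png

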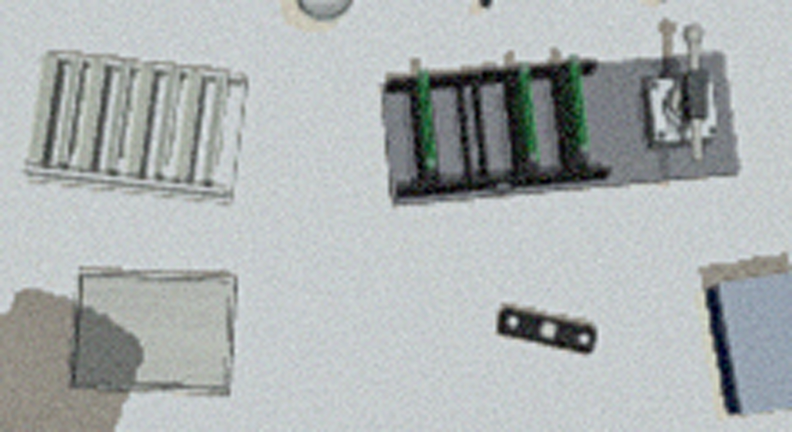

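```bash
cat >> h.py <<'E'
def mv(x,y,z,th):
    """shift (tool mm) and yaw to bring TCP to x,y,z with tool x axis at world angle th"""
    s=sense(); Rm=Ro.from_quat(s["tcp_rot"]).as_matrix()
    d=Rm.T@(np.array([x,y,z])-s["tcp_pos"])*1e3
    cur=np.arctan2(Rm[1,0],Rm[0,0]); y=-(th-cur); y=(y+np.pi)%(2*np.pi)-np.pi
    print("travel",d.round(1),"yaw",round(y,3),"cur",round(cur,3),"q6",s["q"][5].round(2),"t",round(s["time"],2))
E
python3 -c "
from h import *
mv(.6,-.19,.35,np.pi+.08)"
```

```text
travel [-629. -629.  -46.] yaw -0.42 cur 2.802 q6 -0.05 t 0.15
```

Call:
carry_out:
  travel:
    - [-50,-50,-46]
    - [-629,-629,-46]
    - [-629,-629,-46]
    - [-629,-629,-46]
    - [-629,-629,-46]
    - [-629,-629,-46]
    - [-629,-629,-46]
    - [-629,-629,-46]
    - [-629,-629,-46]
    - [-629,-629,-46]
    - [-629,-629,-46]
    - [-629,-629,-46]
  yaw: [-0.1,-0.2,-0.42,-0.42,-0.42,-0.42,-0.42,-0.42,-0.42,-0.42,-0.42,-0.42]

```text
time: 1.65
tcp_pos: [0.5342, -0.0529, 0.3478]
tcp_rot: [-0.04, 0.999, 0.0, 0.0]
wrist_force: [1.1, 0.7, 0.6]
finger_gap: 0.0851
grasp_force: 0.0
```

```bash
python3 -c "
from h import *
print(sense()['tcp_pos']);mv(.6,-.19,.35,np.pi+.08)"
```

```text
[ 0.53415987 -0.05285499  0.34777728]
travel [ -54.7 -142.    -2.2] yaw -0.0 cur -3.062 q6 -1.81 t 1.65
```

Call:
carry_out:
  travel:
    - [-55,-142,-2]
    - [-55,-142,-2]
    - [-55,-142,-2]
    - [-55,-142,-2]
    - [-55,-142,-2]
  yaw: [0,0,0,0,0]
  grip: 0.35

```text
time: 2.28
tcp_pos: [0.5994, -0.1873, 0.3494]
tcp_rot: [-0.04, 0.999, 0.0, -0.0]
wrist_force: [0.0, 0.3, -0.3]
finger_gap: 0.0275
grasp_force: 0.0
```

Run:
```python
from h import *
s=sense(); print(s["tcp_pos"],s["finger_gap"])
w,c=grab("wrist","wr1"); np.save("c1.npy",np.array(c,dtype=object),allow_pickle=True)
print(-c[3].T@c[4])
o=cv2.resize(w,(768,576),interpolation=cv2.INTER_CUBIC)
cv2.imwrite("pics/wr1b.png",np.clip(o[:,:,::-1]*1.4,0,255).astype(np.uint8))
```

```text
[ 0.59939236 -0.18732218  0.34937598] 0.027516803383087936
[ 0.51588979 -0.19333944  0.41944598]
```

View pics/wr1b.png

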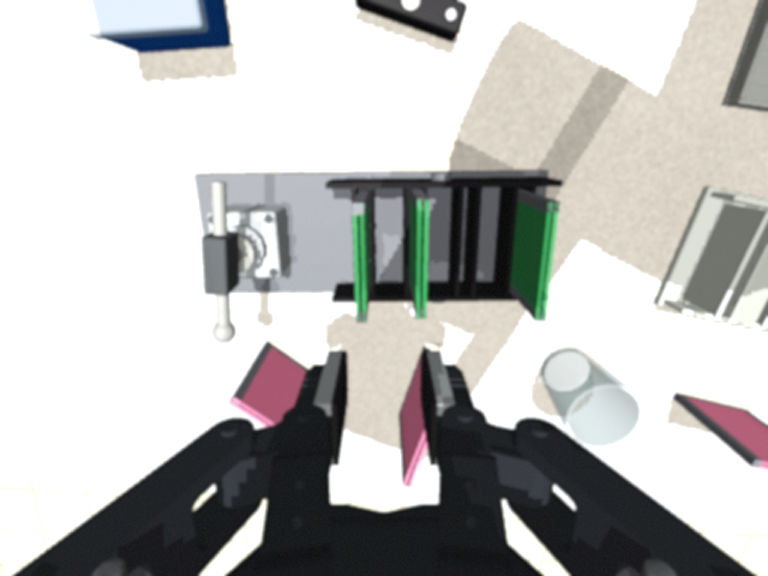

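The wrist view (768 px) shows the green cassettes with their top edges at about x=361, 424 and 549, from y=190 to 320. The tap grip block is at (221,262) with its bar vertical and the ball at (224,332).

Run:
```python
from h import *
c=np.load("c1.npy",allow_pickle=True)
w=cv2.imread("pics/wr1.png")[:,:,::-1].astype(int)
m=((w[:,:,1]-np.maximum(w[:,:,0],w[:,:,2])>45)).astype(np.uint8)
hist=w[:,:,1][m>0]; print(np.percentile(hist,[5,25,50,75,95]))
n,l,st,ce=cv2.connectedComponentsWithStats(m)
for i in range(1,n):
    if st[i,4]<60: continue
    v,u=np.nonzero(l==i)
    print("comp",st[i],)
    # for each row, u extents
    for r in np.linspace(v.min()+2,v.max()-2,5).astype(int):
        us=u[v==r]; g=w[r,us.min()-2:us.max()+3,1]
        print(r,us.min(),us.max(),onz(c,us.min()-.5,r,.12)[:2].round(4),onz(c,us.max()+.5,r,.12)[:2].round(4),g)
```

```text
[109. 115. 122. 134. 147.]
comp [277 135   4  71 171]
137 279 280 [ 0.5535 -0.1659] [ 0.5533 -0.1638] [ 83 126 147 141 114 108]
153 278 280 [ 0.5705 -0.1652] [ 0.5703 -0.162 ] [ 54  79 111 124 113  94 105]
170 278 280 [ 0.5893 -0.1632] [ 0.589  -0.1599] [ 59  83 112 119 105  91 112]
186 278 279 [ 0.6076 -0.1613] [ 0.6074 -0.159 ] [ 62  90 114 117  95  91]
203 278 279 [ 0.6278 -0.1591] [ 0.6276 -0.1569] [ 90 110 129 123 100 105]
comp [282 135   3  72 168]
137 284 284 [ 0.5531 -0.1606] [ 0.553  -0.1596] [108 133 147 140 127]
153 283 284 [ 0.5701 -0.1598] [ 0.5699 -0.1577] [ 94 105 132 139 120  89]
170 282 284 [ 0.5889 -0.1588] [ 0.5886 -0.1555] [105  91 112 136 137 113  81]
187 282 283 [ 0.6084 -0.1567] [ 0.6082 -0.1544] [ 94  92 123 135 121  89]
204 282 283 [ 0.6287 -0.1544] [ 0.6285 -0.1522] [101 104 130 145 150 152]
comp [357 143  10  69 154]
145 364 366 [ 0.5546 -0.0746] [ 0.5543 -0.0714] [ 54  70 100 119 118 101 104]
161 363 364 [ 0.5718 -0.0722] [ 0.5717 -0.07  ] [ 65  92 115 117 101 102]
177 361 362 [ 0.5898 -0.0708] [ 0.5896 -0.0686] [ 59  84 110 117 103 100]
193 359 360 [ 0.60
[... 620 characters left out ...]
161 237 238 [ 0.5828 -0.2087] [ 0.5827 -0.2065] [126 138 139 114  93 112]
175 237 238 [ 0.5985 -0.2077] [ 0.5984 -0.2055] [122 134 141 127  98  94]
189 237 239 [ 0.6148 -0.2068] [ 0.6145 -0.2034] [ 63 100 130 134 108  90 112]
204 239 239 [ 0.6326 -0.2034] [ 0.6325 -0.2023] [180 153 121  98 114]
comp [240 145   4  63 157]
147 240 241 [ 0.5674 -0.2064] [ 0.5672 -0.2042] [101  91 115 125 109  79]
161 240 242 [ 0.5826 -0.2054] [ 0.5823 -0.2022] [114  93 112 125 116  89  61]
176 241 242 [ 0.5993 -0.2033] [ 0.5992 -0.201 ] [100  94 115 120 102  73]
190 241 243 [ 0.6156 -0.2022] [ 0.6153 -0.1989] [108  90 112 128 116  84  55]
205 242 243 [ 0.6335 -0.1999] [ 0.6334 -0.1977] [ 98 113 134 135 116 121]
```

```bash
python3 -c "
from h import *
mv(.59,.2,.33,np.pi-.09)"
```

```text
travel [-21.8 386.5  19.7] yaw 0.171 cur -3.061 q6 -2.0 t 2.33
```

Call:
carry_out:
  travel:
    - [-22,386,20]
    - [-22,386,20]
    - [-22,386,20]
    - [-22,386,20]
    - [-22,386,20]
    - [-22,386,20]
    - [-22,386,20]
    - [-22,386,20]
    - [-22,386,20]
    - [-22,386,20]
  yaw: [0.171,0.171,0.171,0.171,0.171,0.171,0.171,0.171,0.171,0.171]

```text
time: 3.58
tcp_pos: [0.591, 0.1973, 0.3299]
tcp_rot: [0.046, 0.999, -0.0, 0.0]
wrist_force: [0.4, -0.1, 0.4]
finger_gap: 0.0279
grasp_force: 0.0
```

Run:
```python
from h import *
s=sense(); print(s["tcp_pos"],s["finger_gap"])
w,c=grab("wrist","wr2"); np.save("c2.npy",np.array(c,dtype=object),allow_pickle=True)
o=cv2.resize(w,(768,576),interpolation=cv2.INTER_CUBIC)
cv2.imwrite("pics/wr2b.png",o[:,:,::-1])
```

```text
[0.59099956 0.19727942 0.32993071] 0.027872999773093335
```

View pics/wr2b.png

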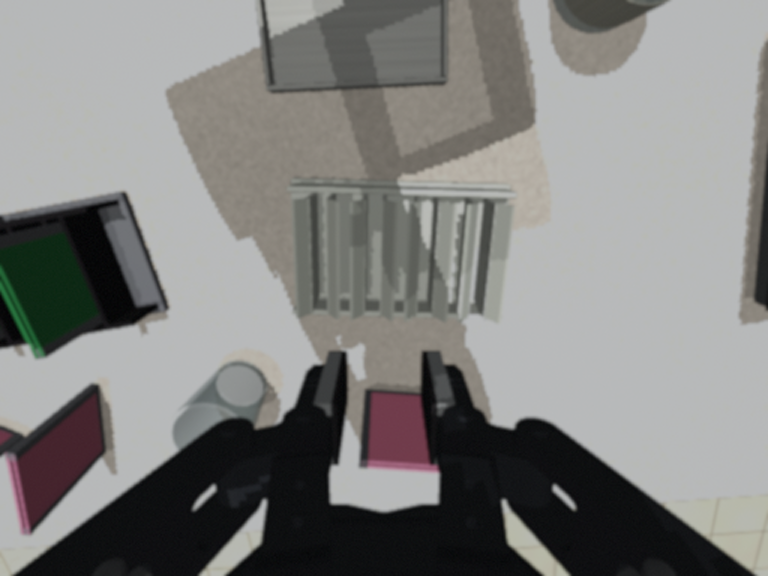

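The rack fills (290–513, 180–320) in the 768 px view and is well aligned with the tool. Its slots need an enlarged look.

Run:
```python
from h import *
a=cv2.imread("pics/wr2.png")[110:225,185:351]
o=cv2.resize(a,None,fx=4.8,fy=4.8,interpolation=cv2.INTER_CUBIC).astype(float)
o=np.clip((o-60)*1.9,0,255).astype(np.uint8); cv2.imwrite("pics/rk.png",o)
c=np.load("c2.npy",allow_pickle=True); print(proj(c,(.6,.2,.01)),proj(c,(.6,.2,.069)))
```

```text
[257.90612912 165.78051678] [258.26063854 176.97017691]
```

View pics/rk.png

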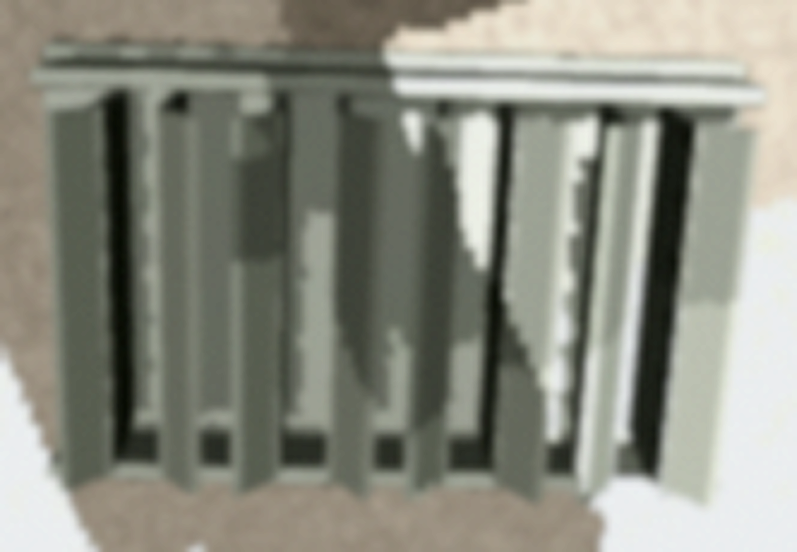

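Run:
```python
from h import *
c=np.load("c2.npy",allow_pickle=True)
for n,u,v,z in [("NL",48,105,.069),("NR",755,125,.069),("FL",68,487,.069),("FR",708,503,.069),("railL",35,78,.04),("railR",765,97,.04)]:
    print(n,onz(c,185+u/4.8,110+v/4.8,z).round(4))
print("wall-top mids at z .045, far end")
for x0,x1 in [(115,162),(282,330),(447,492),(613,660)]:
    print(onz(c,185+(x0+x1)/2/4.8,110+455/4.8,.045).round(4))
print("near")
for x0,x1 in [(107,160),(285,345),(445,505),(612,690)]:
    print(onz(c,185+(x0+x1)/2/4.8,110+125/4.8,.045).round(4))
c=cal("top");print([onz(c,150+u/3.6,170+v/3.6,z).round(4) for u,v,z in [(80,270,.02),(237,272,.02),(72,387,.02),(230,395,.02),(499,315,.03),(597,338,.03)]])
```

```text
NL [0.5391 0.1317 0.069 ]
NR [0.5597 0.3021 0.069 ]
FL [0.6385 0.1209 0.069 ]
FR [0.6587 0.2902 0.069 ]
railL [0.5347 0.1229 0.04  ]
railR [0.5572 0.3131 0.04  ]
wall-top mids at z .045, far end
[0.6402 0.1362 0.045 ]
[0.6445 0.1833 0.045 ]
[0.6487 0.2293 0.045 ]
[0.6531 0.2763 0.045 ]
near
[0.5486 0.1477 0.045 ]
[0.5529 0.1948 0.045 ]
[0.5567 0.2364 0.045 ]
[0.5609 0.2821 0.045 ]
[array([0.4629, 0.2544, 0.02  ]), array([0.4608, 0.1063, 0.02  ]), array([0.3539, 0.2587, 0.02  ]), array([0.3463, 0.1114, 0.02  ]), array([ 0.4192, -0.1391,  0.03  ]), array([ 0.3978, -0.2297,  0.03  ])]
```

```bash
python3 -c "
from h import *
mv(.592,-.067,.24,np.pi+.088)"
```

```text
travel [ -25.3 -263.2   89.9] yaw -0.18 cur 3.049 q6 -1.2 t 3.62
```

Call:
carry_out:
  travel:
    - [-25,-263,20]
    - [-25,-263,20]
    - [-25,-263,20]
    - [-25,-263,90]
    - [-25,-263,90]
    - [-25,-263,90]
    - [-25,-263,90]
    - [-25,-263,90]
    - [-25,-263,90]
  yaw: [-0.18,-0.18,-0.18,-0.18,-0.18,-0.18,-0.18,-0.18,-0.18]
  grip: 0.35

```text
time: 4.75
tcp_pos: [0.5923, -0.0648, 0.2406]
tcp_rot: [-0.045, 0.999, -0.0, 0.001]
wrist_force: [-0.3, -0.3, 1.2]
finger_gap: 0.0278
grasp_force: 0.0
```

Run:
```python
from h import *
mv(.592,-.067,.15,np.pi+.088)
w,c=grab("wrist","wr3")
for y in (-.0545,-.067,-.08): print(proj(c,(.592,y,.12)))
cv2.imwrite("pics/wr3b.png",cv2.resize(w,(768,576),interpolation=cv2.INTER_CUBIC)[:,:,::-1])
```

```text
travel [ 0.6 -2.1 90.6] yaw 0.002 cur -3.051 q6 -1.82 t 4.75
[268.60114156 217.35050461]
[251.75934332 215.94264759]
[234.18132315 214.47324756]
```

View pics/wr3b.png

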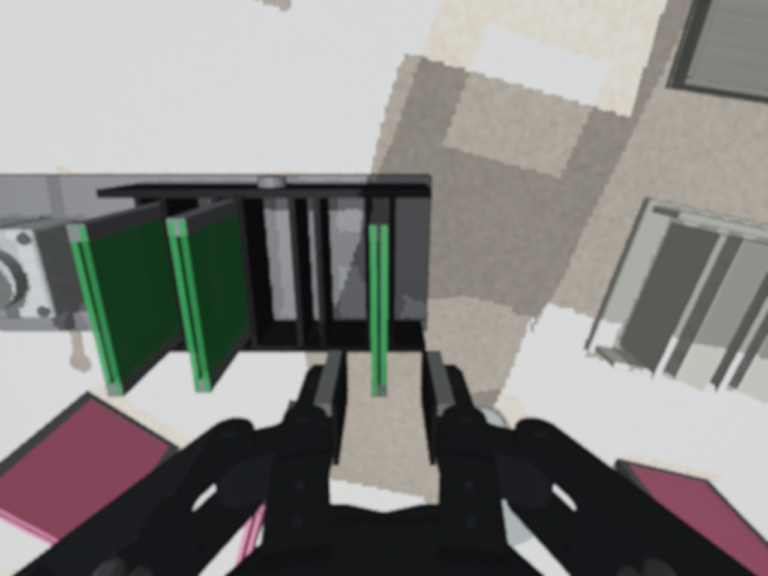

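The cassette top runs (379,225) to (379,392) in the 768 px view. It is centred between the fingers and parallel to the pads, so I'll descend, close and lift.

Call:
carry_out:
  travel:
    - [0,-2,30]
    - [0,-2,60]
    - [0,-2,90]
    - [0,-2,90]
    - [0,-2,90]
  yaw: [0,0,0,0,0]

```text
time: 5.42
tcp_pos: [0.5927, -0.0674, 0.1508]
tcp_rot: [-0.045, 0.999, -0.0, 0.001]
wrist_force: [0.7, -0.4, 0.5]
finger_gap: 0.0281
grasp_force: 0.0
```

Call:
carry_out:
  travel:
    - [0,0,0]
    - [0,0,0]
    - [0,0,0]
    - [0,0,0]
    - [0,0,0]
  yaw: [0,0,0,0,0]
  grip: 1
  squeeze: 60

```text
time: 6.05
tcp_pos: [0.5928, -0.0676, 0.1512]
tcp_rot: [-0.045, 0.999, -0.0, 0.001]
wrist_force: [-0.5, 0.8, 6.1]
finger_gap: 0.0074
grasp_force: 58.8
```

Call:
carry_out:
  travel:
    - [0,0,-30]
    - [0,0,-70]
    - [0,0,-110]
    - [0,0,-145]
    - [0,0,-145]
    - [0,0,-145]
  yaw: [0,0,0,0,0,0]

```text
time: 6.8
tcp_pos: [0.5917, -0.0675, 0.2947]
tcp_rot: [-0.045, 0.999, -0.0, 0.0]
wrist_force: [0.0, 0.3, -1.7]
finger_gap: 0.0074
grasp_force: 59.0
```

```bash
python3 -c "
from h import *
print(sense()['tcp_pos'],sense()['finger_gap'])
mv(.607,.2795,.29,np.pi-.117)"
```

```text
[ 0.59174767 -0.06748428  0.29470268] 0.007425433218818787
travel [-46.1 344.2   4.7] yaw 0.206 cur -3.052 q6 -1.82 t 6.8
```

Call:
carry_out:
  travel:
    - [-6,45,5]
    - [-13,95,5]
    - [-20,145,5]
    - [-27,195,5]
    - [-33,245,5]
    - [-39,290,5]
    - [-43,320,5]
    - [-46,344,5]
    - [-46,344,5]
    - [-46,344,5]
    - [-46,344,5]
  yaw: [0.03,0.06,0.1,0.13,0.16,0.206,0.206,0.206,0.206,0.206,0.206]

```text
time: 8.18
tcp_pos: [0.6073, 0.2783, 0.2896]
tcp_rot: [0.059, 0.998, -0.0, -0.0]
wrist_force: [0.7, -0.0, -2.6]
finger_gap: 0.0072
grasp_force: 59.1
```

Run:
```python
from h import *
mv(.607,.2795,.151,np.pi-.117)
c=cal("wrist"); print([proj(c,(.607+dx,.2795-.117*dx,.264)).round(0) for dx in (-.045,.045)])
w,c=grab("wrist","wr4")
cv2.imwrite("pics/wr4b.png",cv2.resize(w,(768,576),interpolation=cv2.INTER_CUBIC)[:,:,::-1])
```

```text
travel [  0.4   1.3 138.6] yaw -0.001 cur 3.024 q6 -1.07 t 8.18
[array([258., 207.]), array([258., 387.])]
```

View pics/wr4b.png

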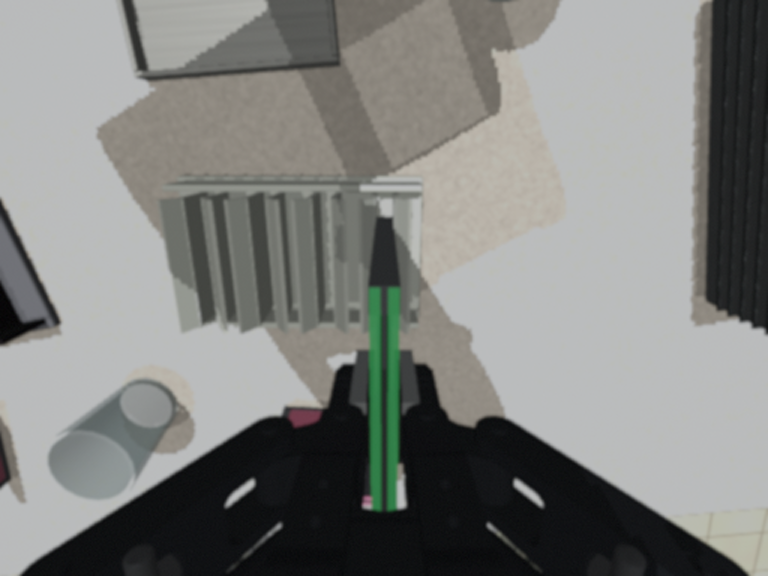

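Run:
```python
from h import *
c=cal("wrist"); s=sense()
for z in (.25,.259,.265): print(z,[onz(c,257,v/1.5,z).round(4) for v in (288,512)])
```

```text
0.25 [array([0.561 , 0.2847, 0.25  ]), array([0.6397, 0.2755, 0.25  ])]
0.259 [array([0.558, 0.285, 0.259]), array([0.6302, 0.2766, 0.259 ])]
0.265 [array([0.556 , 0.2852, 0.265 ]), array([0.6239, 0.2773, 0.265 ])]
```

Call:
carry_out:
  travel:
    - [-3,1,25]
    - [-3,1,50]
    - [-3,1,70]
    - [-3,1,85]
    - [-3,1,100]
    - [-3,1,115]
    - [-3,1,128]
    - [-3,1,137]
    - [-3,1,137]
    - [-3,1,137]
  yaw: [0,0,0,0,0,0,0,0,0,0]

```text
time: 9.48
tcp_pos: [0.6105, 0.2799, 0.1528]
tcp_rot: [0.058, 0.998, 0.0, 0.0]
wrist_force: [-1.1, -0.0, -0.7]
finger_gap: 0.0075
grasp_force: 59.2
```

```bash
python3 -c "
from h import *
s=sense();print(s['tcp_pos'],s['finger_gap'],s['wrist_force'],s['ft_torque'])"
```

```text
[0.61046088 0.27990473 0.15283216] 0.007462985153767868 [-1.09183047 -0.01918371 -0.74653249] [0.00257554 0.01514068 0.05413487]
```

Call:
carry_out:
  travel:
    - [0,0,0]
    - [0,0,0]
    - [0,0,0]
    - [0,0,-30]
    - [0,0,-90]
    - [0,0,-90]
    - [0,0,-90]
  yaw: [0,0,0,0,0,0,0]
  grip: 0.35

```text
time: 10.35
tcp_pos: [0.6102, 0.2798, 0.2428]
tcp_rot: [0.058, 0.998, 0.0, 0.0]
wrist_force: [-0.7, -0.1, -0.4]
finger_gap: 0.0277
grasp_force: 0.0
```

```bash
python3 -c "
from h import *
mv(.59,-.1592,.243,np.pi+.088)"
```

```text
travel [-3.100e+01 -4.384e+02 -2.000e-01] yaw -0.205 cur 3.025 q6 -1.07 t 10.35
```

Call:
carry_out:
  travel:
    - [-31,-438,0]
    - [-31,-438,0]
    - [-31,-438,0]
    - [-31,-438,0]
    - [-31,-438,0]
    - [-31,-438,0]
    - [-31,-438,0]
    - [-31,-438,0]
    - [-31,-438,0]
    - [-31,-438,0]
    - [-31,-438,0]
  yaw: [-0.02,-0.05,-0.1,-0.15,-0.205,-0.205,-0.205,-0.205,-0.205,-0.205,-0.205]

```text
time: 11.72
tcp_pos: [0.5902, -0.1575, 0.2426]
tcp_rot: [-0.045, 0.999, 0.0, -0.0]
wrist_force: [-0.3, -0.4, 0.3]
finger_gap: 0.0275
grasp_force: 0.0
```

Run:
```python
from h import *
mv(.59,-.1592,.15,np.pi+.088)
w,c=grab("wrist","wr5"); w=w.astype(int)
m=((w[:,:,1]-np.maximum(w[:,:,0],w[:,:,2])>45)).astype(np.uint8)
n,l,st,ce=cv2.connectedComponentsWithStats(m)
for i in range(1,n):
    if st[i,4]<60: continue
    v,u=np.nonzero(l==i); print(st[i])
    for r in (v.min()+1,(v.min()+v.max())//2,v.max()-1):
        us=u[v==r]; print(r,us.mean(),onz(c,us.mean(),r,.12).round(4))
```

```text
travel [ 0.3 -1.7 92.6] yaw 0.002 cur -3.052 q6 -1.97 t 11.72
[247 162   5 101 438]
163 248.5 [ 0.5506 -0.1653  0.12  ]
212 249.0 [ 0.5876 -0.1619  0.12  ]
261 250.0 [ 0.6292 -0.1576  0.12  ]
[189 166  11 100 398]
167 190.5 [ 0.5572 -0.2057  0.12  ]
215 194.0 [ 0.5937 -0.2025  0.12  ]
264 196.5 [ 0.6358 -0.1996  0.12  ]
[254 168   5  95 358]
169 256.5 [ 0.5544 -0.1593  0.12  ]
215 255.5 [ 0.5896 -0.1569  0.12  ]
261 255.0 [ 0.6289 -0.1537  0.12  ]
[183 176  11  91 313]
177 184.5 [ 0.5649 -0.2098  0.12  ]
221 188.5 [ 0.599  -0.2065  0.12  ]
265 192.0 [ 0.637  -0.2032  0.12  ]
```

Call:
carry_out:
  travel:
    - [0,-2,30]
    - [0,-2,60]
    - [0,-2,92]
    - [0,-2,92]
    - [0,-2,92]
  yaw: [0,0,0,0,0]

```text
time: 12.4
tcp_pos: [0.5906, -0.1605, 0.1515]
tcp_rot: [-0.044, 0.999, -0.0, 0.0]
wrist_force: [-0.3, 0.4, 0.4]
finger_gap: 0.0276
grasp_force: 0.0
```

Call:
carry_out:
  travel:
    - [0,0,0]
    - [0,0,0]
    - [0,0,0]
    - [0,0,0]
    - [0,0,0]
  yaw: [0,0,0,0,0]
  grip: 1
  squeeze: 60

```text
time: 13.02
tcp_pos: [0.5908, -0.1608, 0.152]
tcp_rot: [-0.044, 0.999, -0.0, 0.001]
wrist_force: [-0.3, 2.0, 7.2]
finger_gap: 0.0074
grasp_force: 59.0
```

Call:
carry_out:
  travel:
    - [0,0,-30]
    - [0,0,-70]
    - [0,0,-110]
    - [0,0,-145]
    - [0,0,-145]
    - [0,0,-145]
  yaw: [0,0,0,0,0,0]

```text
time: 13.78
tcp_pos: [0.5899, -0.1607, 0.2956]
tcp_rot: [-0.044, 0.999, 0.0, -0.0]
wrist_force: [0.3, 0.7, -2.1]
finger_gap: 0.0073
grasp_force: 58.8
```

```bash
python3 -c "
from h import *
print(sense()['tcp_pos'],sense()['finger_gap'])
mv(.5993,.1882,.29,np.pi-.117)"
```

```text
[ 0.58989483 -0.16070177  0.29559888] 0.007342478062919978
travel [-40.1 346.7   5.6] yaw 0.205 cur -3.053 q6 -1.97 t 13.78
```

Call:
carry_out:
  travel:
    - [-6,45,5]
    - [-13,95,5]
    - [-20,145,5]
    - [-27,195,5]
    - [-33,245,5]
    - [-37,290,5]
    - [-38,322,5]
    - [-39,347,5]
    - [-39,347,5]
    - [-39,347,5]
    - [-39,347,5]
  yaw: [0.03,0.06,0.1,0.13,0.16,0.205,0.205,0.205,0.205,0.205,0.205]

```text
time: 15.15
tcp_pos: [0.5985, 0.1874, 0.2903]
tcp_rot: [0.059, 0.998, -0.0, -0.0]
wrist_force: [-0.3, -0.0, -0.9]
finger_gap: 0.0074
grasp_force: 59.0
```

Run:
```python
from h import *
mv(.598,.1882,.151,np.pi-.117)
w,c=grab("wrist","wr6")
cv2.imwrite("pics/wr6b.png",cv2.resize(w,(768,576),interpolation=cv2.INTER_CUBIC)[:,:,::-1])
```

```text
travel [  0.4   0.7 139.3] yaw -0.001 cur 3.024 q6 -1.2 t 15.15
```

View pics/wr6b.png

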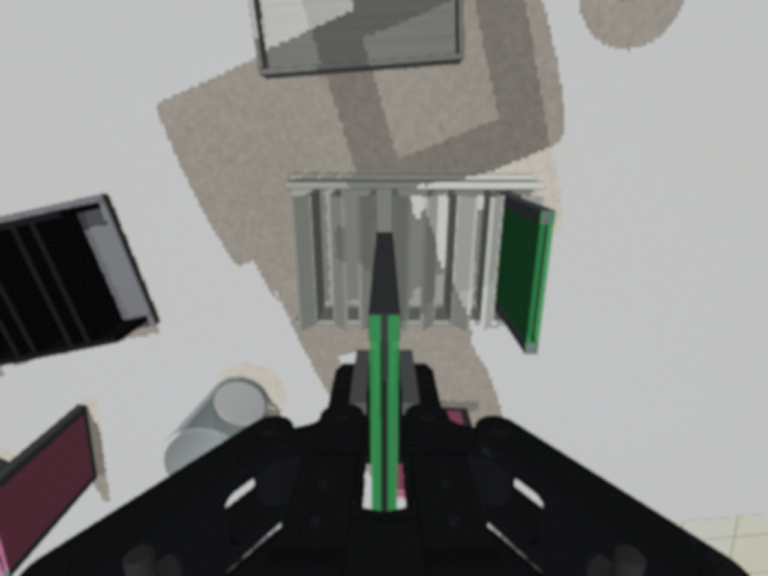

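Cassette A stands upright in the end slot, its top edge at (540,210–350). B hangs over the second slot but sits about 5 mm forward in the fingers, so I shift 7 mm along the slot.

Call:
carry_out:
  travel:
    - [7,1,25]
    - [7,1,50]
    - [7,1,70]
    - [7,1,85]
    - [7,1,100]
    - [7,1,115]
    - [7,1,128]
    - [7,1,137]
    - [7,1,137]
    - [7,1,137]
  yaw: [0,0,0,0,0,0,0,0,0,0]

```text
time: 16.45
tcp_pos: [0.5919, 0.1902, 0.154]
tcp_rot: [0.058, 0.998, 0.0, 0.0]
wrist_force: [-0.3, 0.0, -1.6]
finger_gap: 0.0074
grasp_force: 58.9
```

Call:
carry_out:
  travel:
    - [0,0,0]
    - [0,0,0]
    - [0,0,0]
    - [0,0,-30]
    - [0,0,-90]
    - [0,0,-90]
    - [0,0,-90]
  yaw: [0,0,0,0,0,0,0]
  grip: 0.35

```text
time: 17.32
tcp_pos: [0.5916, 0.1901, 0.2439]
tcp_rot: [0.058, 0.998, 0.0, 0.0]
wrist_force: [0.2, -0.6, 0.0]
finger_gap: 0.0278
grasp_force: 0.0
```

```bash
python3 -c "
from h import *
mv(.602,-.204,.243,np.pi+.088)"
```

```text
travel [ -56.2 -390.2    0.9] yaw -0.205 cur 3.025 q6 -1.19 t 17.32
```

Call:
carry_out:
  travel:
    - [-56,-390,0]
    - [-56,-390,0]
    - [-56,-390,0]
    - [-56,-390,0]
    - [-56,-390,0]
    - [-56,-390,0]
    - [-56,-390,0]
    - [-56,-390,0]
    - [-56,-390,0]
    - [-56,-390,0]
    - [-56,-390,0]
  yaw: [-0.02,-0.05,-0.1,-0.15,-0.205,-0.205,-0.205,-0.205,-0.205,-0.205,-0.205]

```text
time: 18.7
tcp_pos: [0.602, -0.2027, 0.2438]
tcp_rot: [-0.045, 0.999, 0.0, -0.0]
wrist_force: [0.1, 0.2, 0.2]
finger_gap: 0.0277
grasp_force: 0.0
```

Run:
```python
from h import *
mv(.602,-.204,.151,np.pi+.088)
w,c=grab("wrist","wr7"); w=w.astype(int)
m=((w[:,:,1]-np.maximum(w[:,:,0],w[:,:,2])>45)).astype(np.uint8)
n,l,st,ce=cv2.connectedComponentsWithStats(m)
for i in range(1,n):
    if st[i,4]<60: continue
    v,u=np.nonzero(l==i); print(st[i])
    for r in (v.min()+1,(v.min()+v.max())//2,v.max()-1):
        us=u[v==r]; print(r,us.mean(),onz(c,us.mean(),r,.12).round(4))
```

```text
travel [ 0.1 -1.3 92.8] yaw 0.002 cur -3.052 q6 -2.03 t 18.7
[254 155   5 103 369]
156 256.5 [ 0.5573 -0.2053  0.12  ]
206 255.5 [ 0.5948 -0.2027  0.12  ]
256 256.0 [ 0.6369 -0.1985  0.12  ]
[247 164   5  93 387]
165 248.5 [ 0.5642 -0.2104  0.12  ]
210 249.0 [ 0.5984 -0.2072  0.12  ]
255 250.0 [ 0.6365 -0.2033  0.12  ]
```

Call:
carry_out:
  travel:
    - [0,-2,30]
    - [0,-2,60]
    - [0,-2,93]
    - [0,-2,93]
    - [0,-2,93]
  yaw: [0,0,0,0,0]

```text
time: 19.38
tcp_pos: [0.6026, -0.2058, 0.1518]
tcp_rot: [-0.044, 0.999, -0.0, 0.0]
wrist_force: [-0.8, -0.0, -0.2]
finger_gap: 0.0277
grasp_force: 0.0
```

Call:
carry_out:
  travel:
    - [0,0,0]
    - [0,0,0]
    - [0,0,0]
    - [0,0,0]
    - [0,0,0]
  yaw: [0,0,0,0,0]
  grip: 1
  squeeze: 60

```text
time: 20.0
tcp_pos: [0.6028, -0.2058, 0.1523]
tcp_rot: [-0.044, 0.999, -0.0, 0.001]
wrist_force: [0.3, 2.2, 5.7]
finger_gap: 0.0074
grasp_force: 58.8
```

Call:
carry_out:
  travel:
    - [0,0,-30]
    - [0,0,-70]
    - [0,0,-110]
    - [0,0,-145]
    - [0,0,-145]
    - [0,0,-145]
  yaw: [0,0,0,0,0,0]

```text
time: 20.75
tcp_pos: [0.6018, -0.2056, 0.2958]
tcp_rot: [-0.044, 0.999, -0.0, 0.0]
wrist_force: [-0.7, 0.7, -1.9]
finger_gap: 0.0073
grasp_force: 58.7
```

```bash
python3 -c "
from h import *
print(sense()['tcp_pos'],sense()['finger_gap'])
w,c=grab('wrist','wr8'); mv(.591,.1425,.29,np.pi-.117)
w=w.astype(int); m=((w[:,:,1]-np.maximum(w[:,:,0],w[:,:,2])>45))[:,245:270]; v,u=np.nonzero(m); print(v.min(),v.max(), onz(c,257,v.min(),.264))"
```

```text
[ 0.60179048 -0.20562508  0.29578598] 0.00733888438565234
travel [-20.1 347.6   5.2] yaw 0.205 cur -3.053 q6 -2.04 t 20.8
197 340 [ 0.55456488 -0.2085216   0.264     ]
```

Call:
carry_out:
  travel:
    - [-4,45,5]
    - [-8,95,5]
    - [-11,145,5]
    - [-14,195,5]
    - [-17,245,5]
    - [-19,290,5]
    - [-21,322,5]
    - [-22,348,5]
    - [-22,348,5]
    - [-22,348,5]
    - [-22,348,5]
  yaw: [0.03,0.06,0.1,0.13,0.16,0.205,0.205,0.205,0.205,0.205,0.205]

```text
time: 22.18
tcp_pos: [0.5933, 0.142, 0.2903]
tcp_rot: [0.059, 0.998, -0.0, -0.0]
wrist_force: [0.1, 0.3, -0.4]
finger_gap: 0.0076
grasp_force: 58.9
```

Run:
```python
from h import *
mv(.593,.1423,.1523,np.pi-.117)
```

```text
travel [  0.2   0.3 138. ] yaw -0.001 cur 3.024 q6 -1.27 t 22.18
```

Call:
carry_out:
  travel:
    - [0,0,25]
    - [0,0,50]
    - [0,0,70]
    - [0,0,85]
    - [0,0,100]
    - [0,0,115]
    - [0,0,128]
    - [0,0,137]
    - [0,0,137]
    - [0,0,137]
  yaw: [0,0,0,0,0,0,0,0,0,0]

```text
time: 23.42
tcp_pos: [0.5934, 0.1429, 0.1538]
tcp_rot: [0.058, 0.998, 0.0, 0.0]
wrist_force: [-0.1, 0.1, -1.0]
finger_gap: 0.0075
grasp_force: 59.1
```

Call:
carry_out:
  travel:
    - [0,0,0]
    - [0,0,0]
    - [0,0,0]
    - [0,0,-30]
    - [0,0,-90]
    - [0,0,-140]
    - [0,0,-180]
    - [0,0,-180]
    - [0,0,-180]
  yaw: [0,0,0,0,0,0,0,0,0]
  grip: 0.35

```text
time: 24.55
tcp_pos: [0.593, 0.1428, 0.3332]
tcp_rot: [0.058, 0.998, -0.0, -0.0]
wrist_force: [0.4, -0.3, -0.2]
finger_gap: 0.0273
grasp_force: 0.0
```

Run:
```python
from h import *
w,c=grab("wrist","wr9"); b,cb=grab("side","side1"); t,ct=grab("top","top1")
o=np.hstack([cv2.resize(w,(512,384)), cv2.resize(b[130:280,140:340],(512,384))])
cv2.imwrite("pics/wr9b.png",cv2.resize(o,(800,300))[:,:,::-1])
# jaw in top: dark blob
g=t.max(2); m=(g<60).astype(np.uint8)
m[:,:]*=1; sub=np.zeros_like(m); sub[240:290,260:340]=m[240:290,260:340]
cn,_=cv2.findContours(sub,cv2.RETR_EXTERNAL,cv2.CHAIN_APPROX_NONE)
for k in cn:
    if cv2.contourArea(k)>40:
        r=cv2.minAreaRect(k); print(r); bx=cv2.boxPoints(r)
        P=np.array([onz(ct,*p,.02) for p in bx]); print(P.round(4)[:,:2],P.mean(0).round(4))
mv(.4085,-.184,.25,np.pi/2-.232)
```

```text
((301.3077087402344, 261.4615478515625), (26.671794891357422, 7.452413558959961), 11.309932708740234)
[[ 0.4032 -0.1358]
 [ 0.4277 -0.1412]
 [ 0.41   -0.229 ]
 [ 0.3856 -0.2234]] [ 0.4066 -0.1823  0.02  ]
travel [ 144.8 -345.9   82.9] yaw 1.686 cur 3.025 q6 -1.27 t 24.7
```

View pics/wr9b.png

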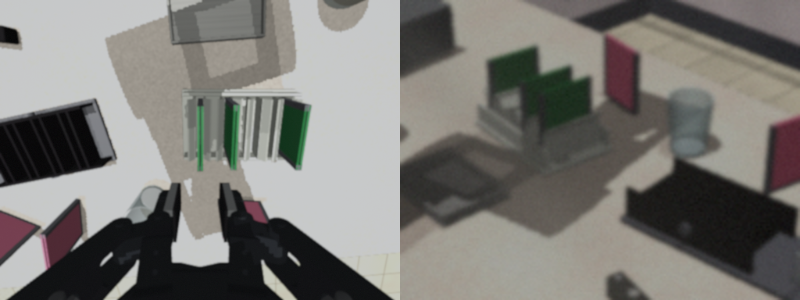

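All three cassettes stand in the rack and the stand's slots are empty. Next is the jaw at about (0.407, -0.183).

Call:
carry_out:
  travel:
    - [145,-346,83]
    - [145,-346,83]
    - [145,-346,83]
    - [145,-346,83]
    - [145,-346,83]
    - [145,-346,83]
    - [145,-346,83]
    - [145,-346,83]
    - [145,-346,83]
    - [145,-346,83]
    - [145,-346,83]
    - [145,-346,83]
  yaw: [0.17,0.34,0.52,0.7,0.88,1.06,1.24,1.42,1.6,1.665,1.665,1.665]
  grip: -0.2

```text
time: 26.2
tcp_pos: [0.4088, -0.1838, 0.2504]
tcp_rot: [0.777, 0.629, -0.0, -0.0]
wrist_force: [-0.5, -0.1, 0.1]
finger_gap: 0.0516
grasp_force: 0.0
```

Run:
```python
from h import *
w,c=grab("wrist","wr10")
g=w.max(2); m=(g<75).astype(np.uint8); m=cv2.morphologyEx(m,cv2.MORPH_CLOSE,np.ones((9,9)))
n,l,st,ce=cv2.connectedComponentsWithStats(m)
for i in range(1,n):
    if st[i,4]>200: print(st[i],ce[i])
print(proj(c,(.4066,-.1823,.03)),sense()["finger_gap"])
cv2.imwrite("pics/wr10b.png",w[:,:,::-1])
mv(.4066,-.1823,.25,np.pi/2-.21)
```

```text
[  344     0   168   209 24196] [433.82422714  92.51500248]
[ 244  131   21   82 1483] [253.62238705 170.14767363]
[416 211  57  19 456] [448.71710526 219.83991228]
[    0   237   512   147 35056] [256.27239274 332.97814925]
[ 462  255   50   55 1399] [487.15939957 279.68406004]
[255.69569472 176.66991262] 0.051502979095446995
travel [ 1.  -2.5  0.4] yaw 0.0 cur 1.361 q6 -0.28 t 26.25
```

View pics/wr10b.png

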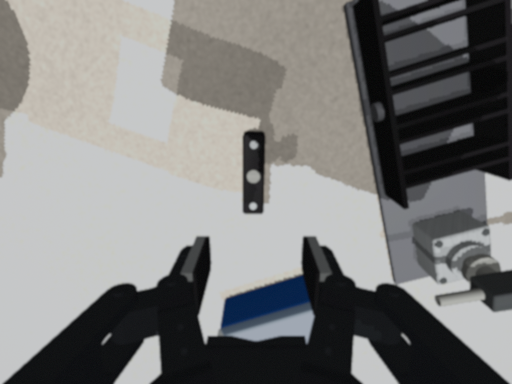

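Call:
carry_out:
  travel:
    - [1,-4,50]
    - [1,-4,100]
    - [1,-4,150]
    - [1,-4,170]
    - [1,-4,170]
    - [1,-4,170]
  yaw: [0,0,0,0,0,0]

```text
time: 27.0
tcp_pos: [0.4056, -0.1822, 0.0814]
tcp_rot: [0.777, 0.629, 0.0, 0.0]
wrist_force: [0.5, -0.4, -0.5]
finger_gap: 0.0517
grasp_force: 0.0
```

Call:
carry_out:
  travel:
    - [0,0,0]
    - [0,0,0]
    - [0,0,0]
    - [0,0,0]
    - [0,0,0]
  yaw: [0,0,0,0,0]
  grip: 1
  squeeze: 60

```text
time: 27.62
tcp_pos: [0.4058, -0.1823, 0.0819]
tcp_rot: [0.778, 0.629, 0.0, 0.001]
wrist_force: [-1.2, 1.7, 16.8]
finger_gap: 0.0233
grasp_force: 58.5
```

Call:
carry_out:
  travel:
    - [0,0,-30]
    - [0,0,-70]
    - [0,0,-110]
    - [0,0,-110]
    - [0,0,-110]
  yaw: [0,0,0,0,0]

```text
time: 28.25
tcp_pos: [0.4052, -0.182, 0.1909]
tcp_rot: [0.778, 0.629, 0.0, 0.0]
wrist_force: [-0.5, -0.0, -1.9]
finger_gap: 0.0229
grasp_force: 60.3
```

Run:
```python
from h import *
print(sense()["finger_gap"],sense()["tcp_pos"])
mv(.46,-.09,.2,np.pi/2-.12);mv(.46,.09,.2,np.pi/2-.035);mv(.406,.183,.2,np.pi/2-.035)
```

```text
0.02285273216693887 [ 0.40517742 -0.18202919  0.19089855]
travel [101.5  34.3  -9.1] yaw -0.091 cur 1.36 q6 -0.28 t 28.25
travel [277.5  -3.4  -9.2] yaw -0.176 cur 1.36 q6 -0.28 t 28.25
travel [357.1 -75.6  -9.2] yaw -0.176 cur 1.36 q6 -0.28 t 28.25
```

Call:
carry_out:
  travel:
    - [50,17,-5]
    - [101,34,-9]
    - [160,25,-9]
    - [218,10,-9]
    - [277,-3,-9]
    - [317,-40,-9]
    - [357,-76,-9]
    - [357,-76,-9]
    - [357,-76,-9]
    - [357,-76,-9]
    - [357,-76,-9]
  yaw: [-0.05,-0.09,-0.13,-0.15,-0.176,-0.176,-0.176,-0.176,-0.176,-0.176,-0.176]

```text
time: 29.62
tcp_pos: [0.4062, 0.1821, 0.1995]
tcp_rot: [0.72, 0.694, -0.0, -0.0]
wrist_force: [-0.7, -0.1, -1.0]
finger_gap: 0.0229
grasp_force: 60.2
```

Run:
```python
from h import *
mv(.406,.183,.088,np.pi/2-.035)
w,c=grab("wrist","wr11"); cv2.imwrite("pics/wr11b.png",w[:,:,::-1])
for dx,dy in ((-.055,-.075),(-.055,.075),(.055,-.075),(.055,.075)):
    print(proj(c,(.406+dx+.035*dy,.183+dy-.035*dx,.02)).round(0))
```

```text
travel [  0.9  -0.2 111.5] yaw -0.002 cur 1.534 q6 0.39 t 29.62
[204. 259.]
[193. 105.]
[312. 259.]
[323. 105.]
```

View pics/wr11b.png

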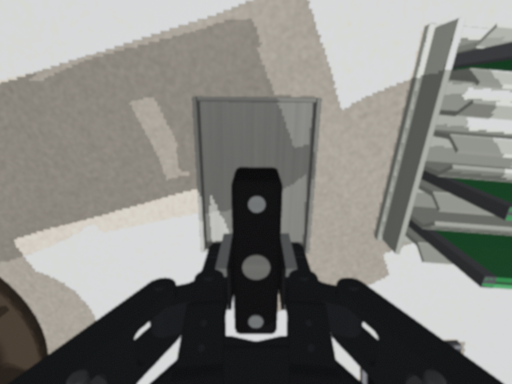

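The jaw is centred over the tray, whose rim runs (195,97) to (318,250). Lowering and releasing.

Call:
carry_out:
  travel:
    - [2,0,30]
    - [4,0,60]
    - [4,0,85]
    - [4,0,100]
    - [4,0,113]
    - [4,0,113]
    - [4,0,113]
  yaw: [0,0,0,0,0,0,0]

```text
time: 30.55
tcp_pos: [0.4061, 0.1868, 0.0868]
tcp_rot: [0.719, 0.695, 0.0, 0.0]
wrist_force: [-0.6, 0.7, -1.4]
finger_gap: 0.0225
grasp_force: 62.0
```

Call:
carry_out:
  travel:
    - [0,0,0]
    - [0,0,0]
    - [0,0,0]
    - [0,0,-40]
    - [0,0,-100]
    - [0,0,-160]
    - [0,0,-190]
    - [0,0,-190]
  yaw: [0,0,0,0,0,0,0,0]
  grip: -0.1

```text
time: 31.55
tcp_pos: [0.4068, 0.1873, 0.279]
tcp_rot: [0.719, 0.695, 0.002, 0.001]
wrist_force: [-1.0, -0.1, 0.1]
finger_gap: 0.0469
grasp_force: 0.0
```

Run:
```python
from h import *
print(sense()["tcp_pos"])
mv(.5,-.05,.28,np.pi+.05);mv(.56,-.31,.28,np.pi+.05)
w,c=grab("wrist","wr12")
# tap from wr1: grip block pixels
c1=np.load("c1.npy",allow_pickle=True)
for n,u,v,z in [("blkTL",205,237,.124),("blkTR",237,236,.124),("blkBL",207,292,.124),("blkBR",238,290,.124),("ball",224,332,.109),("barnear",219,185,.109)]:
    print(n,onz(c1,u/1.5,v/1.5,z).round(4))
```

```text
[0.406803   0.18728239 0.27898255]
travel [-233.9  101.4   -1. ] yaw -1.656 cur 1.536 q6 0.4 t 31.55
travel [-491.6  170.5   -1.2] yaw -1.656 cur 1.536 q6 0.4 t 31.55
blkTL [ 0.5872 -0.3149  0.124 ]
blkTR [ 0.5847 -0.2922  0.124 ]
blkBL [ 0.6289 -0.3156  0.124 ]
blkBR [ 0.6255 -0.2926  0.124 ]
ball [ 0.6679 -0.3099  0.109 ]
barnear [ 0.5518 -0.309   0.109 ]
```

Run:
```python
from h import *
mv(.612,-.309,.27,3.13)
w=cv2.imread("pics/wr12.png"); cv2.imwrite("pics/wr12b.png",w)
```

```text
travel [-488.5  223.1    7.5] yaw -1.594 cur 1.536 q6 0.4 t 31.6
```

View pics/wr12b.png

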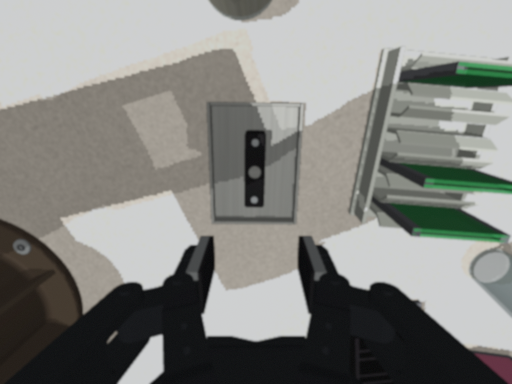

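The jaw lies flat inside the tray, centred at (255,170), and the three cassettes stand in the rack on the right. Now to the tap.

Call:
carry_out:
  travel:
    - [-488,223,7]
    - [-488,223,7]
    - [-488,223,7]
    - [-488,223,7]
    - [-488,223,7]
    - [-488,223,7]
    - [-488,223,7]
    - [-488,223,7]
    - [-488,223,7]
    - [-488,223,7]
    - [-488,223,7]
    - [-488,223,7]
  yaw: [-0.17,-0.34,-0.52,-0.7,-0.88,-1.06,-1.24,-1.42,-1.594,-1.594,-1.594,-1.594]

```text
time: 33.1
tcp_pos: [0.6109, -0.3078, 0.268]
tcp_rot: [0.006, 1.0, 0.001, -0.001]
wrist_force: [0.5, 0.1, -0.2]
finger_gap: 0.0467
grasp_force: 0.0
```

Call:
carry_out:
  travel:
    - [0,0,0]
    - [0,0,0]
  yaw: [0,0]

```text
time: 33.35
tcp_pos: [0.6116, -0.3077, 0.2698]
tcp_rot: [0.006, 1.0, 0.0, -0.0]
wrist_force: [-0.0, -0.4, 0.1]
finger_gap: 0.0469
grasp_force: 0.0
```

Run:
```python
from h import *
mv(.612,-.309,.27,3.13); print(sense()["tcp_pos"])
w,c=grab("wrist","wr13"); np.save("c13.npy",np.array(c,dtype=object),allow_pickle=True)
print([proj(c,(.612,-.309,z)).round(1) for z in (.109,.124)])
cv2.imwrite("pics/wr13b.png",np.clip(cv2.resize(w[80:300,150:370],(600,600),interpolation=cv2.INTER_CUBIC)[:,:,::-1]*1.3,0,255))
```

```text
travel [-0.4 -1.3 -0.2] yaw 0.0 cur 3.13 q6 -2.07 t 33.35
[ 0.61163786 -0.30773574  0.26984113]
[array([253.6, 198.6]), array([253.4, 204.9])][ WARN:0@0.412] global loadsave.cpp:1063 imwrite_ Unsupported depth image for selected encoder is fallbacked to CV_8U.
```

View pics/wr13b.png

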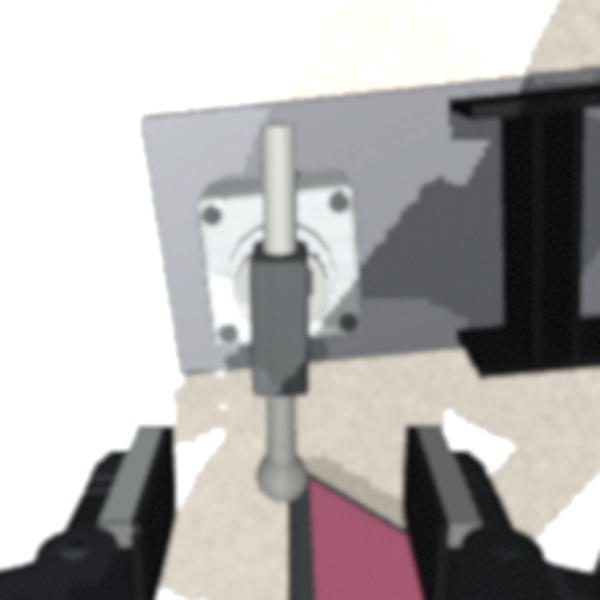

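Run:
```python
from h import *
c=np.load("c13.npy",allow_pickle=True); k=220/600
for n,u,v,z in [("near",279,262,.124),("far",281,393,.124),("L",252,330,.124),("R",308,330,.124),("barnear",279,125,.112),("ball",281,478,.109),("hole1",211,215,.06),("hole2",339,201,.06),("hole3",228,333,.06),("hole4",348,321,.06)]:
    print(n,onz(c,150+u*k,80+v*k,z).round(4))
```

```text
near [ 0.5874 -0.3096  0.124 ]
far [ 0.6294 -0.3096  0.124 ]
L [ 0.6085 -0.318   0.124 ]
R [ 0.6087 -0.3012  0.124 ]
barnear [ 0.5494 -0.3092  0.112 ]
ball [ 0.6686 -0.3103  0.109 ]
hole1 [ 0.5867 -0.3356  0.06  ]
hole2 [ 0.582  -0.2881  0.06  ]
hole3 [ 0.6336 -0.3309  0.06  ]
hole4 [ 0.6291 -0.2841  0.06  ]
```

Call:
carry_out:
  travel:
    - [3,-2,40]
    - [3,-2,80]
    - [3,-2,104]
    - [3,-2,104]
    - [3,-2,104]
    - [3,-2,104]
  yaw: [0,0,0,0,0,0]

```text
time: 34.15
tcp_pos: [0.6093, -0.3108, 0.1673]
tcp_rot: [0.006, 1.0, -0.001, 0.001]
wrist_force: [-0.2, 0.3, 0.7]
finger_gap: 0.0471
grasp_force: 0.0
```

Run:
```python
from h import *
print(sense()["tcp_pos"]); mv(.6085,-.3097,.166,3.13)
```

```text
[ 0.60929396 -0.31084596  0.16726691]
travel [0.8 1.1 1.3] yaw -0.0 cur 3.13 q6 -2.08 t 34.15
```

Within about 1 mm. I correct that in the closing call and then look at the forces.

Call:
carry_out:
  travel:
    - [1,1,1]
    - [1,1,1]
    - [1,1,1]
    - [1,1,1]
    - [1,1,1]
    - [1,1,1]
  yaw: [0,0,0,0,0,0]
  grip: 1
  squeeze: 70

```text
time: 34.9
tcp_pos: [0.6077, -0.3105, 0.1656]
tcp_rot: [0.006, 1.0, -0.001, 0.0]
wrist_force: [-4.1, -6.0, 6.6]
finger_gap: 0.0171
grasp_force: 68.8
```

Call:
carry_out:
  travel:
    - [0,0,0.2]
    - [0,0,0.4]
    - [0,0,0.6]
    - [0,0,0.9]
    - [0,0,1.1]
    - [0,0,1.3]
    - [0,0,1.5]
    - [0,0,1.8]
    - [0,0,2.0]
    - [0,0,2.0]
  yaw: [0.17,0.34,0.51,0.68,0.86,1.03,1.2,1.37,1.57,1.57]

```text
time: 36.15
tcp_pos: [0.6108, -0.3075, 0.1636]
tcp_rot: [0.712, 0.702, 0.002, 0.002]
wrist_force: [22.6, 21.7, -0.9]
finger_gap: 0.0169
grasp_force: 68.5
```

Run:
```python
from h import *
s=sense();print(s["tcp_pos"],s["wrist_force"],s["ft_torque"],s["finger_gap"],s["grasp_force"]); mv(.6085,-.3097,.166,3.13)
```

```text
[ 0.61081721 -0.30750653  0.16362968] [22.61722334 21.67454177 -0.90733689] [ 3.27943101 -3.45084666 -0.039222  ] 0.01685967489669262 68.52992355823517
travel [-2.2 -2.3 -2.4] yaw -1.574 cur 1.556 q6 -0.5 t 36.15
```

Call:
carry_out:
  travel:
    - [0,0,0]
    - [0,0,0]
    - [0,0,0]
    - [0,0,0]
  yaw: [0,0,0,0]
  grip: 0.35

```text
time: 36.65
tcp_pos: [0.6075, -0.3098, 0.1627]
tcp_rot: [0.711, 0.703, -0.0, -0.0]
wrist_force: [1.0, -0.2, 0.1]
finger_gap: 0.0277
grasp_force: 0.0
```

Run:
```python
from h import *
s=sense();print(s["tcp_pos"],s["wrist_force"],s["finger_gap"]); mv(.6106,-.3104,.164,1.556)
```

```text
[ 0.60748326 -0.30976338  0.16274065] [ 0.97521668 -0.19727958  0.09489964] 0.02774323817755442
travel [-0.6  3.1 -1.3] yaw 0.004 cur 1.56 q6 -0.5 t 36.65
```

Call:
carry_out:
  travel:
    - [-0.5,3,-1]
    - [-0.5,3,-1]
    - [-0.5,3,-1]
  yaw: [0,0,0]

```text
time: 37.02
tcp_pos: [0.6107, -0.3101, 0.1637]
tcp_rot: [0.711, 0.703, -0.0, -0.0]
wrist_force: [0.4, -0.8, 0.4]
finger_gap: 0.0275
grasp_force: 0.0
```

Call:
carry_out:
  travel:
    - [0,0,0]
    - [0,0,0]
    - [0,0,0]
    - [0,0,0]
    - [0,0,0]
  yaw: [0,0,0,0,0]
  grip: 1
  squeeze: 70

```text
time: 37.65
tcp_pos: [0.6111, -0.3101, 0.164]
tcp_rot: [0.711, 0.703, 0.0, 0.0]
wrist_force: [4.6, 1.4, 1.5]
finger_gap: 0.0167
grasp_force: 69.4
```

Call:
carry_out:
  travel:
    - [0,0,0.2]
    - [0,0,0.4]
    - [0,0,0.6]
    - [0,0,0.9]
    - [0,0,1.1]
    - [0,0,1.3]
    - [0,0,1.5]
    - [0,0,1.8]
    - [0,0,2.0]
    - [0,0,2.0]
    - [0,0,2.0]
  yaw: [0.17,0.34,0.51,0.68,0.86,1.03,1.2,1.37,1.57,1.57,1.57]

```text
time: 39.02
tcp_pos: [0.6118, -0.3106, 0.162]
tcp_rot: [1.0, -0.005, 0.001, 0.001]
wrist_force: [10.8, -3.5, -4.1]
finger_gap: 0.017
grasp_force: 68.8
```

Run:
```python
from h import *
s=sense();print(s["tcp_pos"],s["wrist_force"],s["ft_torque"],s["finger_gap"],s["grasp_force"]); mv(.6106,-.3104,.164,0)
```

```text
[ 0.61176177 -0.31064936  0.16197855] [10.7628927  -3.50643899 -4.05835773] [-0.13602066 -1.32001519 -0.13119698] 0.016961599428635857 68.81166815757751
travel [-1.2 -0.2 -2. ] yaw -0.011 cur -0.011 q6 1.07 t 39.02
```

Call:
carry_out:
  travel:
    - [0,0,-0.2]
    - [0,0,-0.4]
    - [0,0,-0.6]
    - [0,0,-0.9]
    - [0,0,-1.1]
    - [0,0,-1.3]
    - [0,0,-1.5]
    - [0,0,-1.8]
    - [0,0,-2.0]
    - [0,0,-2.0]
    - [0,0,-2.0]
    - [0,0,-2.0]
  yaw: [-0.17,-0.34,-0.51,-0.68,-0.86,-1.03,-1.2,-1.37,-1.57,-1.57,-1.57,-1.57]

```text
time: 40.52
tcp_pos: [0.6111, -0.3101, 0.164]
tcp_rot: [0.711, 0.703, 0.0, 0.0]
wrist_force: [5.2, 1.6, 1.3]
finger_gap: 0.0168
grasp_force: 69.5
```

Run:
```python
from h import *
s=sense();print(s["tcp_pos"],s["wrist_force"],s["ft_torque"],s["finger_gap"],s["grasp_force"]); mv(.6106,-.3104,.164,1.56)
w,c=grab("top","top2")
```

```text
[ 0.61114883 -0.31007949  0.16396793] [5.15355741 1.59769228 1.34523752] [ 0.25399062 -0.58457735  0.15579726] 0.016812423303833042 69.46816205978394
travel [-0.3 -0.5 -0. ] yaw 0.0 cur 1.56 q6 -0.5 t 40.52
```

Call:
carry_out:
  travel:
    - [0,0,0.2]
    - [0,0,0.4]
    - [0,0,0.6]
    - [0,0,0.9]
    - [0,0,1.1]
    - [0,0,1.3]
    - [0,0,1.5]
    - [0,0,1.7]
    - [0,0,1.9]
    - [0,0,2.1]
    - [0,0,2.4]
    - [0,0,2.6]
  yaw: [0.17,0.34,0.51,0.68,0.85,1.02,1.19,1.36,1.53,1.7,1.87,2.04]

```text
time: 42.08
tcp_pos: [0.6117, -0.3109, 0.1614]
tcp_rot: [0.971, -0.24, 0.001, 0.001]
wrist_force: [8.1, -5.2, -3.5]
finger_gap: 0.0172
grasp_force: 68.7
```

Call:
carry_out:
  travel:
    - [0,0,0.2]
    - [0,0,0.4]
    - [0,0,0.6]
    - [0,0,0.9]
    - [0,0,1.1]
    - [0,0,1.3]
    - [0,0,1.4]
    - [0,0,1.4]
    - [0,0,1.4]
    - [0,0,1.4]
  yaw: [0.17,0.34,0.51,0.68,0.85,1.02,1.1,1.1,1.1,1.1]

```text
time: 43.32
tcp_pos: [0.6112, -0.3113, 0.16]
tcp_rot: [-0.704, 0.71, -0.001, -0.0]
wrist_force: [3.5, -7.8, -2.3]
finger_gap: 0.0168
grasp_force: 69.0
```

Call:
carry_out:
  travel:
    - [0,0,-0.2]
    - [0,0,-0.4]
    - [0,0,-0.6]
    - [0,0,-0.9]
    - [0,0,-1.1]
    - [0,0,-1.3]
    - [0,0,-1.5]
    - [0,0,-1.8]
    - [0,0,-2.0]
    - [0,0,-2.0]
    - [0,0,-2.0]
    - [0,0,-2.0]
  yaw: [-0.17,-0.34,-0.51,-0.68,-0.86,-1.03,-1.2,-1.37,-1.57,-1.57,-1.57,-1.57]

```text
time: 44.82
tcp_pos: [0.6118, -0.3106, 0.162]
tcp_rot: [1.0, -0.005, 0.001, 0.001]
wrist_force: [9.0, -1.8, -2.9]
finger_gap: 0.0169
grasp_force: 68.8
```

Run:
```python
from h import *
s=sense();print(s["tcp_pos"],s["wrist_force"],s["ft_torque"],s["finger_gap"],s["grasp_force"]); mv(.611,-.3103,.162,0)
```

```text
[ 0.61176688 -0.31064013  0.16197361] [ 8.95253866 -1.82871835 -2.90313285] [-0.09517375 -1.33854128  0.16217381] 0.016933025444779072 68.84833931922913
travel [-0.8 -0.3 -0. ] yaw -0.01 cur -0.01 q6 1.07 t 44.83
```

Call:
carry_out:
  travel:
    - [0,0,0]
    - [0,0,0]
    - [0,0,0]
    - [0,0,-25]
    - [0,0,-50]
    - [0,0,-50]
    - [0,0,-50]
    - [0,0,-50]
    - [0,0,-50]
    - [0,0,-50]
    - [0,0,-50]
    - [0,0,-50]
  yaw: [0,0,0,0,0,0,-0.17,-0.34,-0.51,-0.68,-0.85,-1.02]
  grip: 0.35

```text
time: 46.32
tcp_pos: [0.6102, -0.3099, 0.2108]
tcp_rot: [0.874, 0.486, -0.0, -0.001]
wrist_force: [-0.9, 0.6, -0.1]
finger_gap: 0.0278
grasp_force: 0.0
```

Call:
carry_out:
  travel:
    - [0,0,0]
    - [0,0,0]
    - [0,0,0]
    - [0,0,0]
    - [0,0,0]
    - [0,0,0]
    - [0,0,0]
    - [0,0,0]
    - [0,0,0]
    - [0,0,0]
    - [0,0,0]
    - [0,0,0]
  yaw: [-0.18,-0.36,-0.54,-0.72,-0.9,-1.08,-1.26,-1.44,-1.62,-1.8,-1.98,-2.12]

```text
time: 47.82
tcp_pos: [0.6102, -0.3099, 0.2107]
tcp_rot: [0.003, 1.0, 0.0, -0.001]
wrist_force: [-0.6, 0.1, -0.0]
finger_gap: 0.0275
grasp_force: 0.0
```

Call:
carry_out:
  travel:
    - [0,0,0]
    - [0,0,0]
    - [0,0,0]
  yaw: [0,0,0]

```text
time: 48.2
tcp_pos: [0.6106, -0.3101, 0.2115]
tcp_rot: [0.007, 1.0, 0.0, -0.0]
wrist_force: [-0.6, -0.4, -0.1]
finger_gap: 0.0277
grasp_force: 0.0
```

Run:
```python
from h import *
s=sense();print(s["tcp_pos"],s["wrist_force"],s["finger_gap"]); mv(.611,-.3105,.162,3.13)
w,c=grab("wrist","wr14")
cv2.imwrite("pics/wr14b.png",w[:,:,::-1])
```

```text
[ 0.61057328 -0.31005975  0.21154923] [-0.5885179  -0.3557973  -0.09250627] 0.027713364586855076
travel [-0.4 -0.4 49.5] yaw -0.002 cur 3.128 q6 -2.07 t 48.2
```

View pics/wr14b.png

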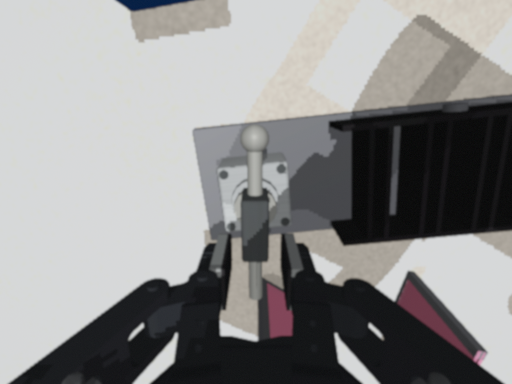

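The bar lines up with the tool. The ball is now on the robot side at (255,137), so the tap is half a turn on from its start, about 3.24 rad. Regrasping for the last two forward strokes.

Call:
carry_out:
  travel:
    - [0,0,25]
    - [-0.5,0,50]
    - [-0.5,0,50]
    - [-0.5,0,50]
    - [-0.5,0,50]
  yaw: [0,0,0,0,0]

```text
time: 48.88
tcp_pos: [0.6117, -0.3104, 0.1629]
tcp_rot: [0.006, 1.0, -0.0, 0.001]
wrist_force: [0.0, 0.4, 0.1]
finger_gap: 0.0276
grasp_force: 0.0
```

Call:
carry_out:
  travel:
    - [0,0,0]
    - [0,0,0]
    - [0,0,0]
    - [0,0,0]
    - [0,0,0]
  yaw: [0,0,0,0,0]
  grip: 1
  squeeze: 70

```text
time: 49.5
tcp_pos: [0.6116, -0.3107, 0.163]
tcp_rot: [0.006, 1.0, -0.001, 0.001]
wrist_force: [-1.1, -2.4, 6.7]
finger_gap: 0.0171
grasp_force: 68.2
```

Call:
carry_out:
  travel:
    - [0,0,0.2]
    - [0,0,0.4]
    - [0,0,0.6]
    - [0,0,0.9]
    - [0,0,1.1]
    - [0,0,1.3]
    - [0,0,1.5]
    - [0,0,1.7]
    - [0,0,1.9]
    - [0,0,2.1]
    - [0,0,2.4]
    - [0,0,2.6]
  yaw: [0.17,0.34,0.51,0.68,0.85,1.02,1.19,1.36,1.53,1.7,1.87,2.04]

```text
time: 51.0
tcp_pos: [0.6112, -0.3109, 0.1604]
tcp_rot: [0.857, 0.516, -0.0, 0.001]
wrist_force: [-5.8, -5.0, 6.9]
finger_gap: 0.0172
grasp_force: 68.5
```

Call:
carry_out:
  travel:
    - [0,0,0.2]
    - [0,0,0.4]
    - [0,0,0.6]
    - [0,0,0.9]
    - [0,0,1.1]
    - [0,0,1.3]
    - [0,0,1.4]
    - [0,0,1.4]
    - [0,0,1.4]
    - [0,0,1.4]
  yaw: [0.17,0.34,0.51,0.68,0.85,1.02,1.1,1.1,1.1,1.1]

```text
time: 52.25
tcp_pos: [0.611, -0.3107, 0.159]
tcp_rot: [1.0, -0.005, 0.0, 0.001]
wrist_force: [-6.0, -2.7, 9.3]
finger_gap: 0.0171
grasp_force: 68.7
```

Run:
```python
from h import *
s=sense();print(s["tcp_pos"],s["wrist_force"],s["ft_torque"],s["finger_gap"],s["grasp_force"]); mv(.611,-.3103,.158,0)
```

```text
[ 0.61100403 -0.31074383  0.1589821 ] [-5.95905105 -2.65143757  9.26843022] [-0.45026196  1.01856282 -0.1531596 ] 0.017102521019995518 68.72062683105469
travel [-0.  -0.4  1. ] yaw -0.01 cur -0.01 q6 1.07 t 52.25
```

Call:
carry_out:
  travel:
    - [0,0,-0.2]
    - [0,0,-0.4]
    - [0,0,-0.6]
    - [0,0,-0.9]
    - [0,0,-1.1]
    - [0,0,-1.3]
    - [0,0,-1.5]
    - [0,0,-1.8]
    - [0,0,-2.0]
    - [0,0,-2.0]
    - [0,0,-2.0]
    - [0,0,-2.0]
  yaw: [-0.17,-0.34,-0.51,-0.68,-0.86,-1.03,-1.2,-1.37,-1.57,-1.57,-1.57,-1.57]

```text
time: 53.75
tcp_pos: [0.6113, -0.311, 0.161]
tcp_rot: [0.711, 0.703, -0.0, 0.001]
wrist_force: [-3.3, -5.4, 6.7]
finger_gap: 0.0168
grasp_force: 68.5
```

Call:
carry_out:
  travel:
    - [0,0,0.2]
    - [0,0,0.4]
    - [0,0,0.6]
    - [0,0,0.9]
    - [0,0,1.1]
    - [0,0,1.3]
    - [0,0,1.5]
    - [0,0,1.7]
    - [0,0,1.9]
    - [0,0,2.1]
    - [0,0,2.4]
    - [0,0,2.6]
  yaw: [0.17,0.34,0.51,0.68,0.85,1.02,1.19,1.36,1.53,1.7,1.87,2.04]

```text
time: 55.25
tcp_pos: [0.6111, -0.3106, 0.1584]
tcp_rot: [0.971, -0.24, 0.0, 0.0]
wrist_force: [-4.2, -1.5, 8.5]
finger_gap: 0.0173
grasp_force: 68.9
```

Call:
carry_out:
  travel:
    - [0,0,0.2]
    - [0,0,0.4]
    - [0,0,0.6]
    - [0,0,0.9]
    - [0,0,1.1]
    - [0,0,1.3]
    - [0,0,1.4]
    - [0,0,1.4]
    - [0,0,1.4]
    - [0,0,1.4]
  yaw: [0.15,0.3,0.45,0.6,0.75,0.9,1.0,1.08,1.08,1.08]

```text
time: 56.5
tcp_pos: [0.6113, -0.3104, 0.157]
tcp_rot: [0.711, -0.703, 0.001, -0.0]
wrist_force: [-3.7, -0.2, 8.4]
finger_gap: 0.017
grasp_force: 68.8
```

Run:
```python
from h import *
s=sense();print(s["tcp_pos"],s["wrist_force"],s["ft_torque"],s["finger_gap"],s["grasp_force"]); mv(.611,-.3103,.158,1.56-3.14)
```

```text
[ 0.61128404 -0.31039616  0.15701596] [-3.72078796 -0.19585747  8.36722287] [ 0.11009078  0.68804458 -0.21251276] 0.01700651339072715 68.81549835205078
travel [-0.1  0.3 -1. ] yaw 0.02 cur -1.56 q6 2.62 t 56.5
```

Call:
carry_out:
  travel:
    - [0,0,0.1]
    - [0,0,0.1]
    - [0,0,0.1]
    - [0,0,0.1]
  yaw: [0.05,0.1,0.1,0.1]

```text
time: 57.0
tcp_pos: [0.6113, -0.3109, 0.1571]
tcp_rot: [-0.676, 0.737, -0.001, -0.0]
wrist_force: [-6.0, -4.2, 10.6]
finger_gap: 0.017
grasp_force: 101.4
```

Run:
```python
from h import *
s=sense();print(s["tcp_pos"],s["wrist_force"],s["ft_torque"]); mv(.611,-.3103,.158,1.56-3.14)
```

```text
[ 0.61130148 -0.31091542  0.15711224] [-6.00263473 -4.19225754 10.6366333 ] [-0.70507149  0.80041123  1.84451718]
travel [-0.6  0.4 -0.9] yaw -0.078 cur -1.658 q6 2.72 t 57.0
```

Call:
carry_out:
  travel:
    - [0,0,0]
    - [0,0,0]
    - [0,0,0]
    - [0,0,-30]
    - [0,0,-70]
    - [0,0,-120]
    - [0,0,-120]
    - [0,0,-120]
  yaw: [0,0,0,0,0,0,0,0]
  grip: 0.2

```text
time: 58.0
tcp_pos: [0.611, -0.3099, 0.2753]
tcp_rot: [-0.675, 0.738, 0.0, -0.0]
wrist_force: [0.2, 0.7, -0.4]
finger_gap: 0.0342
grasp_force: 0.0
```

Run:
```python
from h import *
s=sense(); print(s["tcp_pos"],s["time"])
w,c=grab("wrist","wr15"); b,cb=grab("side","side2")
o=np.hstack([w[40:344,80:400],cv2.resize(b[120:300,120:400],(472,304))])
cv2.imwrite("pics/fin.png",o[:,:,::-1])
```

```text
[ 0.61096019 -0.30992661  0.27534375] 58.0
```

View pics/fin.png

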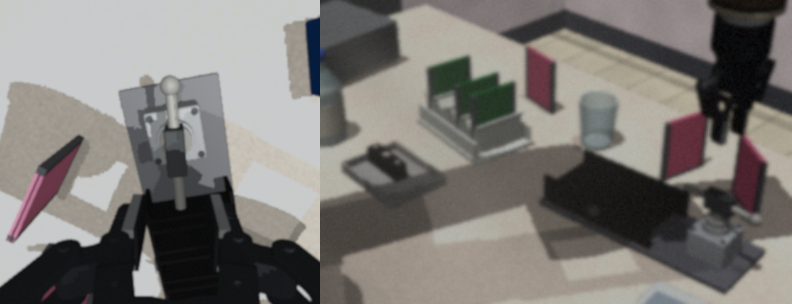

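The end stop showed as 1.8 N m against about 0.15 N m while turning. The picture shows the cassettes upright in the rack, the jaw in the tray and the gripper clear of everything.

```bash
python3 -c "
from plant import arm
print(arm.hand_in())"
```

```text
the job is handed in; nothing more can be done
None
```

The job is handed in (no verdict was returned): all three cassettes stand in the drain rack, the tap ran through all four forward and three back strokes to its stop on the boss, and the jaw lies flat in the tray.

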